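# Portion wooden beads with the bead scoop

## Task

Use the bead scoop to take all four wooden beads out of the steel sorting tray and tip them into the white dish, then hang the scoop by its ring on the peg of the hook stand. Do not touch the beads with the gripper, leave the dish standing where it is, and do not disturb the other things on the bench.

Things in the scene. Friction and masses are not known exactly. Their poses are not given: they have to be found in the camera images.
- scoop_grip (a point): Centre of the wooden grip of the loose aluminium bead scoop (140 g, 193 mm long). Scoop axes: x along it to the open mouth, y across, z up when the pan lies flat. Grip: flat-sided bar 66 mm long (x), 16 wide (y), 18 high (z), level and 56 mm above the bench at the start, when the scoop lies on its pan. Centre of mass about 60 mm ahead (+x) of this point; a bent neck joins grip and pan
- scoop_lip (a point): Middle of the scoop's front edge (mouth), on the pan's underside: +126 mm x, -56 mm z from the grip centre; scoop axes. The pan floor is 2 mm thick and thins to 0.4 mm over the last 22 mm before this edge
- scoop_pan (a point): Middle of the scoop's pan, 10 mm above its flat underside: +89 mm x, -46 mm z from the grip centre; scoop axes. Pan 73 mm long (x), 56 mm wide at the back, 61 mm at the mouth; back wall 26 mm high at the grip end; sheet side walls slope from 26 mm at the back to nothing 18 mm before the open mouth. Polished: beads slide on it once it is tipped by 16 to 25 degrees
- scoop_eye (a point): Centre of the steel hanging ring at the end of the scoop's grip, -50 mm x from the grip centre; scoop axes. The ring stands in the scoop's x-z plane, so its hole runs along the scoop's y; hole 22 mm across, wire 6 mm thick
- tray: Steel sorting tray, fixed; origin mid underside, x along it to the closed far end, z up. Inside 180 mm long (x -90 to 90), 70 wide (y -35 to 35); floor surface 2 mm above the bench; walls 2 mm thick. Far end wall (x = 90) and long walls 26 mm high, upright; near end (x = -90) only a lip 8 mm high, the long walls sloping to it over 30 mm. All beads start between x = 15 and 82 mm
- bead1: Turned wooden bead, a flattened ball with a small hole through it, 20 mm across and 16 mm high, 10 g, loose; origin at its centre. At the start it lies flat in the tray, its centre 10 mm above the bench. The four beads are alike
- bead2: A second such bead
- bead3: A third such bead
- bead4: The fourth such bead
- dish: White stoneware dish, round, open at the top, loose, 300 g, standing upright; origin at the middle of its underside, z up. 50 mm high, 94 mm across the rim outside, mouth 86 mm across inside, wall 4 mm, inner floor 5 mm above its underside and about 68 mm across
- hook: Hook stand, fixed; origin mid underside of its foot (wooden disc 104 mm across, 20 high), z up. A steel post 14 mm thick rises at the origin to a 20 mm ball, top at 274 mm. From the post, at height 255 mm, a straight round steel peg 8 mm thick runs out along the stand's -x, rising at 15 degrees to its free rounded tip 80 mm out
- hook_tip (a point): Free tip of the stand's peg, on the peg's middle line, 80 mm out from the post's middle (-80 mm in the stand's x) and 276 mm above the bench; axes of the stand: the peg runs from here towards +x, falling at 15 degrees to the post
- hook_mid (a point): Point on the peg's middle line 45 mm out from the post's middle, 267 mm above the bench; axes of the stand
- sanding_block: Bystander: brown sanding block, 57x100x31 mm, at the left, origin at its underside
- spool: Bystander: spool of white thread on a wooden reel, 40x60x40 mm, lying on its side beyond the right end of the tray, origin at its underside
- awl: Bystander: awl with a pear-shaped wooden handle, 140 mm long, 28 mm high, lying at the right front, origin at its underside
- clip: Bystander: black binder clip, 34x40x19 mm, at the left, origin at its underside

How it is judged:
By the outcome, as a careful person would: the job done as asked, in the order asked, and still so for the second after the job is handed in, with the robot touching nothing.
It also fails if it takes over 61 s, if anything falls off the work surface, if the arm or the gripper's body presses on something with over 40 N, if the wrist force passes 120 N, or if a joint passes its speed limit or range.

## Robot

A 7-joint arm with a two-finger parallel gripper is mounted at the origin on a cart in front of the work surface, level with it; the furniture and walls round the work are solid. World frame = base frame: x ahead of the robot, y to its left, z up, the work surface at z = 0. Lengths are in m, angles in rad, forces in N, time in s.
With the tool pointing down it reaches from about 0.4 to 0.9 m from the base axis. Payload 5.6 kg.
Tool frame: the origin (TCP) lies between the finger pads; the fingertips stand 8 mm ahead of it and the grasp point (between the pads) lies 11 mm behind it; z points along the fingers, y is the direction in which the jaws open and shut (so a half turn about z gives the same grasp; the last joint's range is limited). The gripper opens to 92 mm and grips with 3 to 60 N. Pads are 20 mm wide; open, the fingers measure 128 mm over their backs; the gripper's body (75 mm by 189 mm) begins 69 mm behind the grasp point.
Start: joints at [-1.23, 0.468, -0.012, 1.603, 0.006, 1.071, -0.056], TCP at [0.243, 0.603, 0.223] pointing down, gripper open.
Joint ranges: [-2.53, 2.53], [-0.31, 2.02], [-1.57, 1.55], [0.28, 2.44], [-1.29, 4.43], [0.15, 1.84], [-2.92, 2.92]. Speed limits (rad/s): [2.57, 2.57, 3.14, 3.14, 3.14, 3.14, 3.14].

## Interface

Orientations are given as a unit quaternion [w, x, y, z].
In Python, from station import read_state, get_image, ticket gives the robot as it stands.
- The arm moves only by the tool drive_tool, never from a script. Its argument "motion" is a list of rows, each an object of numbers: "dx", "dy", "dz": the shift along the tool's x, y, z in m; "roll": the turn about the tool's z in degrees; "gripper": the finger opening in m, from 0 to 0.0919. A call has 1 to 12 rows; each row is the pose to reach, as a shift and turn from the pose commanded when the call began, along the tool's axes at that moment; what a row does not reach only later rows make up. A row lasts 1/12 s, in which the tool goes at most 41.7 mm and 7.16 degrees, less where a joint would pass 70% of its speed; a pose out of reach is approached as far as the arm can. A call with a gripper value outside its range is refused whole. The fingers move at their own pace and stop on an object; "newtons" is the grip in N (left out, the last holds). Time passes only in rows, so rows that repeat a pose let the fingers close. It gives the time, the measured TCP pose, the force and the opening at its end, in the units of the state.
- read_state(): the state, without advancing time (a new reading comes with each control period).
- get_image(name): name is "side" or "top" or "wrist"; returns a dict with "img" (420x560x3 uint8, blue, green, red), "z_map" (420x560 float32, m along the optical axis (not along the pixel's ray), 0 where there is no reading), "fx", "fy", "cx", "cy" (pixels), "R" (3x3) and "t" (3): a world point X has camera coordinates R X + t; the wrist camera has in their place "mount" (4x4, takes a point from camera to tool coordinates, whose origin is the TCP and whose axes are the flange's). Camera axes: x right, y down, z forward; pixel columns grow to the right and rows downward; lengths in m; the calibration is good to about 2 mm. A picture is of the moment at which its call begins: read the wrist's pose just before it.
- ticket.sign_off(): hands the job in, once; it reports no verdict.
The state is a dict: "t": time; "joints": joint angles; "qvel": joint speeds; "effort": joint torques, N m; "tcp_pos": TCP position; "orientation": TCP orientation; "ft_force": force on the tool from outside, world axes, zero at the start; "ft_torque": the same for the moment, N m; "opening": finger opening in m.
Only numpy, scipy, OpenCV 4.12 (cv2) and the standard library are available. Lean on these libraries where they do the work, as an engineer would, in place of code of your own. Each camera call takes 0.05 s, during which the arm holds its last target.

## Working session

There is one attempt and no reset: what is moved stays moved. The work goes in short steps, Python scripts to look and compute and a tool call to move; the robot and the scene stay as the last step left them, time stands still between calls to the robot, and variables do not carry over. Pictures are saved under pics/ and viewed, and the job is handed in when it is done.

Besides the shell and the picture viewer there is one more tool, called after ">>>" as name(argument=value, ...), one argument or row to a line, values as JSON. drive_tool: Moves the arm, as the interface text tells. Its arguments: {"type":"object","properties":{"motion":{"type":"array"},"newtons":{"type":"number"}},"required":["motion"]}

```bash
mkdir -p pics; cat > h.py <<'E'
import numpy as np, cv2, pickle
from scipy.spatial.transform import Rotation as Ro
from station import read_state, get_image, ticket
def grab(name,tag):
    s=read_state(); d=get_image(name); d['state']=s
    pickle.dump(d,open(f'pics/{tag}.pkl','wb')); cv2.imwrite(f'pics/{tag}.png',d['img']); return d
def load(tag): return pickle.load(open(f'pics/{tag}.pkl','rb'))
def Rt(s): q=s['orientation']; return Ro.from_quat([q[1],q[2],q[3],q[0]]).as_matrix()
def cam2w(d,P):
    P=np.asarray(P,float)
    if 'mount' in d:
        s=d['state']; M=d['mount']; return (P@M[:3,:3].T+M[:3,3])@Rt(s).T+s['tcp_pos']
    return (P-d['t'])@d['R']
def px(d,u,v,h=None):
    """pixel->world; h=None use depth, else plane z=h"""
    r=np.array([(u-d['cx'])/d['fx'],(v-d['cy'])/d['fy'],1.])
    if h is None: return cam2w(d,r*d['z_map'][int(v),int(u)])
    a=cam2w(d,np.zeros(3)); b=cam2w(d,r); return a+(b-a)*(h-a[2])/(b[2]-a[2])
def proj(d,X):
    c=d['R']@np.asarray(X)+d['t']; return c[0]/c[2]*d['fx']+d['cx'],c[1]/c[2]*d['fy']+d['cy']
def cloud(d):
    v,u=np.mgrid[0:420,0:560]; z=d['z_map']
    return cam2w(d,np.stack([(u-d['cx'])/d['fx']*z,(v-d['cy'])/d['fy']*z,z],-1).reshape(-1,3)).reshape(420,560,3)
def crop(tag,u0,v0,u1,v1,k,out):
    im=cv2.imread(f'pics/{tag}.png')[v0:v1,u0:u1]; cv2.imwrite(f'pics/{out}.png',cv2.resize(im,None,fx=k,fy=k,interpolation=cv2.INTER_CUBIC))
E
python3 - <<'E'
from h import *
s=read_state(); print(s); print(Rt(s).round(4))
d=grab('top','top0'); print(d['R'],d['t'],d['fx']); grab('side','side0')
E
```

```text
{'t': 0.0, 'joints': array([-1.2300185 ,  0.46837857, -0.01159418,  1.60363205,  0.00600732,
        1.07140228, -0.05626081]), 'qvel': array([ 1.83521041e-03, -6.38819024e-05,  1.66187464e-04,  1.86997012e-03,
        1.05862137e-03, -1.13534709e-03,  3.12985284e-04]), 'effort': array([-5.34001174e-04, -5.20567489e+01, -1.22626885e-02, -2.43752772e+01,
       -5.65988885e-02,  1.70256273e-02,  1.53174328e-04]), 'tcp_pos': array([0.24323227, 0.60215196, 0.22163595]), 'orientation': array([-1.03632211e-04,  1.90727603e-01,  9.81642595e-01, -8.86965649e-04]), 'ft_force': array([ 0.65557848,  0.14852663, -0.27419623]), 'ft_torque': array([-0.02330911,  0.01019706,  0.08722587]), 'opening': 0.09207617425010137}
[[-9.272e-01  3.745e-01 -5.000e-04]
 [ 3.745e-01  9.272e-01 -1.700e-03]
 [-1.000e-04 -1.800e-03 -1.000e+00]]
[[ 0.01050703 -0.99982504 -0.01547558]
 [-0.9922001  -0.00850194 -0.12436507]
 [ 0.12421174  0.01666158 -0.99211584]] [-0.22294429  0.55689733  1.12569151] 442.85285666621684
```

View pics/top0.png

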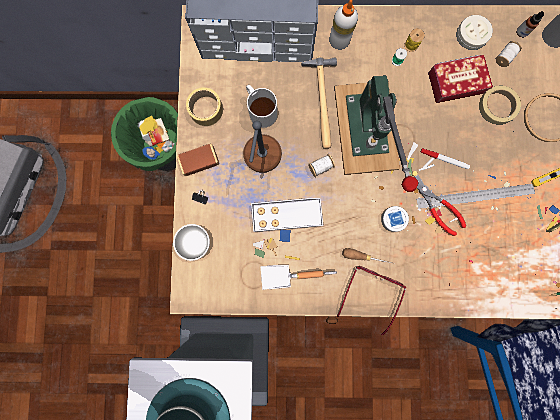

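View pics/side0.png

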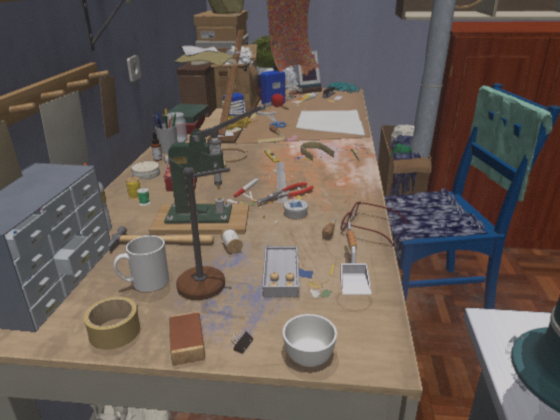

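```bash
python3 - <<'E'
from h import *
d=load('top0'); e=load('side0')
print(proj(d,[0,0,0]),proj(d,[.243,.602,.22]),proj(e,[.243,.602,.22]))
crop('top0',160,90,360,310,4,'c0'); im=cv2.imread('pics/c0.png'); print(im.shape)
for n,p in dict(dish=(192,242),tray=(287,215),scoop=(278,276),grip=(312,273)).items(): print(n,px(d,*p).round(3),px(d,*p,0).round(3))
im=load('top0')['img']; 
a=cv2.resize(im[190:300,235:345],None,fx=5.4,fy=5.4,interpolation=cv2.INTER_CUBIC); cv2.imwrite('pics/c1.png',a)
E
```

```text
(np.float64(187.7965684099031), np.float64(420.63131047963054)) (np.float64(-110.35923533367992), np.float64(333.94397837918)) (np.float64(823.619901005994), np.float64(1193.0262236550382))
(880, 800, 3)
dish [0.452 0.004 0.005] [0.452 0.005 0.   ]
tray [ 0.527 -0.248  0.004] [ 0.527 -0.248  0.   ]
scoop [ 0.365 -0.226  0.002] [ 0.365 -0.226  0.   ]
grip [ 0.376 -0.311  0.065] [ 0.374 -0.315  0.   ]
```

View pics/c1.png

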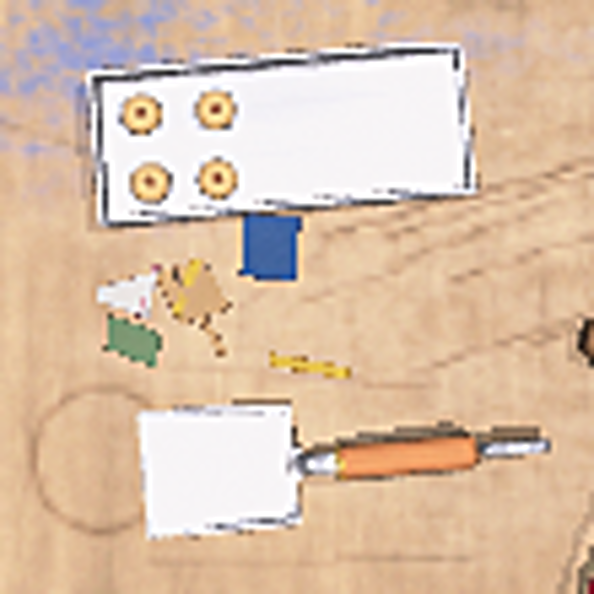

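```bash
python3 - <<'E'
from h import *
d=load('top0')
f=lambda a,b:(235+a/5.4-.4,190+b/5.4-.4)
def P(n,a,b,h): 
    p=px(d,*f(a,b),h); print(n,p.round(4)); return p
P('far L',92,75,.026);P('far R',104,223,.026);P('nearL',460,46,.008);P('nearR',474,188,.008)
for i,q in enumerate([(141,114),(217,110),(150,182),(217,178)]): P(i,*q,.018)
g=P('grip mid',405,457,.065); r=P('ring',515,448,.062); P('g1',338,462,.065);P('g2',474,451,.065); m=P('mouthL',143,412,.0);n=P('mouthR',152,537,0); l=P('lip',148,474,0)
C=cloud(d)
for nm,b in dict(dish=(172,222,212,262),hook=(240,120,285,175)).items():
    c=C[b[1]:b[3],b[0]:b[2]].reshape(-1,3); print(nm,[ (round(t,2),c[np.abs(c[:,2]-t)<.008].mean(0).round(3),c[np.abs(c[:,2]-t)<.008].min(0).round(3),c[np.abs(c[:,2]-t)<.008].max(0).round(3)) for t in ((.05,) if nm=='dish' else (.02,.26,.27))])
crop('top0',170,90,300,180,6,'c2'); crop('side0',130,150,260,310,4,'c3');crop('top0',165,215,225,275,8,'c4')
E
```

```text
far L [ 0.5542 -0.1547  0.026 ]
far R [ 0.4821 -0.1618  0.026 ]
nearL [ 0.5724 -0.3354  0.008 ]
nearR [ 0.5021 -0.3422  0.008 ]
0 [ 0.5361 -0.1785  0.018 ]
1 [ 0.5384 -0.2157  0.018 ]
2 [ 0.5028 -0.1834  0.018 ]
3 [ 0.5051 -0.2161  0.018 ]
grip mid [ 0.3734 -0.305   0.065 ]
ring [ 0.3779 -0.3559  0.062 ]
g1 [ 0.3707 -0.2741  0.065 ]
g2 [ 0.3765 -0.3367  0.065 ]
mouthL [ 0.3913 -0.1807  0.    ]
mouthR [ 0.3311 -0.186   0.    ]
lip [ 0.3614 -0.1836  0.    ]
dish [(0.05, array([0.452, 0.001, 0.049]), array([ 0.405, -0.049,  0.042]), array([0.497, 0.044, 0.056]))]
hook [(0.02, array([ 0.691, -0.183,  0.02 ]), array([ 0.643, -0.231,  0.012]), array([ 0.783, -0.128,  0.028])), (0.26, array([ 0.677, -0.177,  0.265]), array([ 0.648, -0.189,  0.258]), array([ 0.703, -0.169,  0.268])), (0.27, array([ 0.669, -0.176,  0.27 ]), array([ 0.614, -0.189,  0.262]), array([ 0.703, -0.165,  0.277]))]
```

View pics/c2.png

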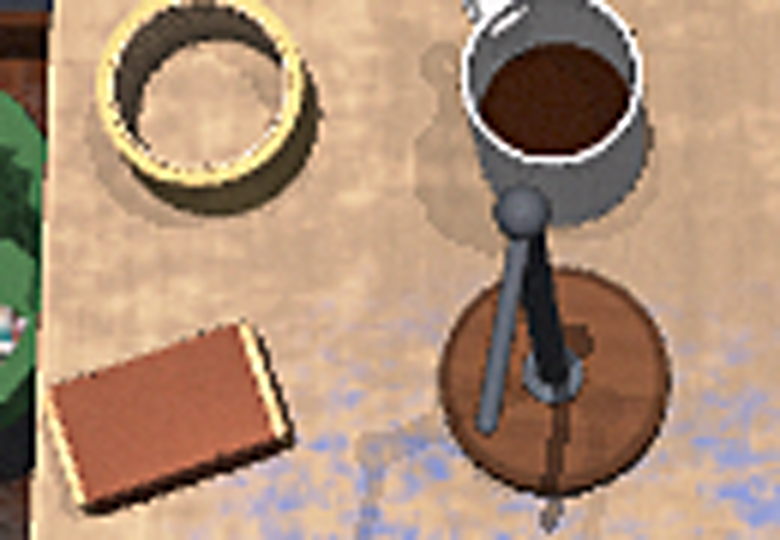

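View pics/c3.png

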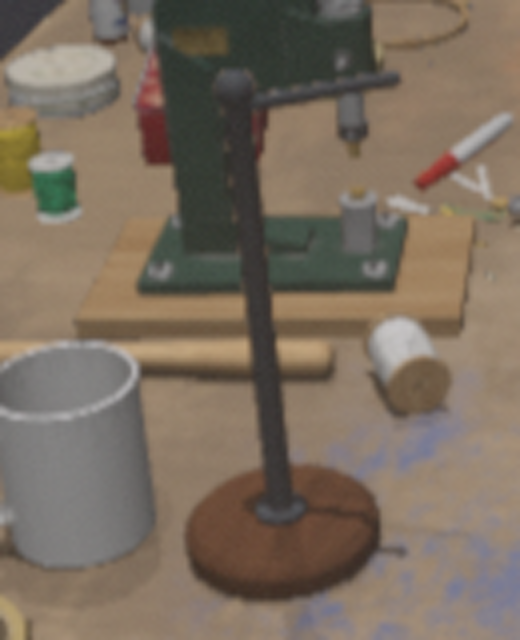

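View pics/c4.png

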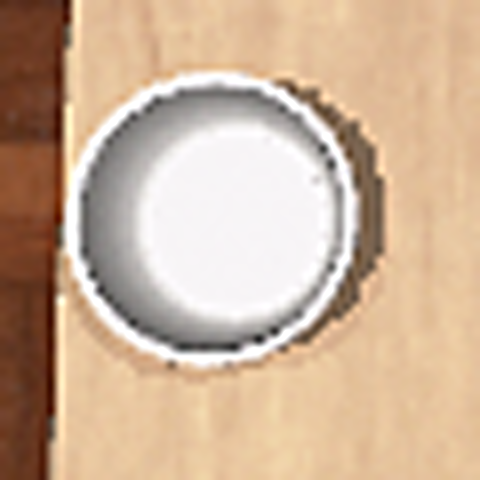

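>>> drive_tool(
  motion=[
    {"dx": -0.333, "dy": -0.245, "dz": -0.02, "roll": 62.7, "gripper": 0.09},
    {"dx": -0.333, "dy": -0.245, "dz": -0.02, "roll": 62.7},
    {"dx": -0.333, "dy": -0.245, "dz": -0.02, "roll": 62.7},
    {"dx": -0.333, "dy": -0.245, "dz": -0.02, "roll": 62.7},
    {"dx": -0.333, "dy": -0.245, "dz": -0.02, "roll": 62.7},
    {"dx": -0.333, "dy": -0.245, "dz": -0.02, "roll": 62.7},
    {"dx": -0.333, "dy": -0.245, "dz": -0.02, "roll": 62.7},
    {"dx": -0.333, "dy": -0.245, "dz": -0.02, "roll": 62.7},
    {"dx": -0.333, "dy": -0.245, "dz": -0.02, "roll": 62.7},
    {"dx": -0.333, "dy": -0.245, "dz": -0.02, "roll": 62.7},
    {"dx": -0.333, "dy": -0.245, "dz": -0.02, "roll": 62.7},
  ],
)

```text
invalid input at $.motion[1]: expected keys dx, dy, dz, roll, gripper
```

```bash
python3 - <<'E'
from h import *
s=read_state(); print(s['t'],s['joints'].round(3),s['tcp_pos'],Rt(s).round(4))
d=load('top0')
print('tip',px(d,251.2-.4,161.0-.4,.276),'ball',px(d,170+522/6-.4,90+212/6-.4,.264),'dish',px(d,191.3-.4,242.2-.4,.05))
E
```

```text
0.1 [-1.23   0.468 -0.012  1.604  0.006  1.071 -0.056] [0.24324889 0.60223933 0.2217284 ] [[-9.272e-01  3.745e-01 -5.000e-04]
 [ 3.745e-01  9.272e-01 -1.500e-03]
 [-1.000e-04 -1.600e-03 -1.000e+00]]
tip [ 0.61435912 -0.16917001  0.276     ] ball [ 0.69485267 -0.17933191  0.264     ] dish [ 0.45131527 -0.00269672  0.05      ]
```

>>> drive_tool(
  motion=[
    {"dx": -0.333, "dy": -0.245, "dz": -0.02, "roll": 62.7, "gripper": 0.09},
    {"dx": -0.333, "dy": -0.245, "dz": -0.02, "roll": 62.7, "gripper": 0.09},
    {"dx": -0.333, "dy": -0.245, "dz": -0.02, "roll": 62.7, "gripper": 0.09},
    {"dx": -0.333, "dy": -0.245, "dz": -0.02, "roll": 62.7, "gripper": 0.09},
    {"dx": -0.333, "dy": -0.245, "dz": -0.02, "roll": 62.7, "gripper": 0.09},
    {"dx": -0.333, "dy": -0.245, "dz": -0.02, "roll": 62.7, "gripper": 0.09},
    {"dx": -0.333, "dy": -0.245, "dz": -0.02, "roll": 62.7, "gripper": 0.09},
    {"dx": -0.333, "dy": -0.245, "dz": -0.02, "roll": 62.7, "gripper": 0.09},
    {"dx": -0.333, "dy": -0.245, "dz": -0.02, "roll": 62.7, "gripper": 0.09},
    {"dx": -0.333, "dy": -0.245, "dz": -0.02, "roll": 62.7, "gripper": 0.09},
    {"dx": -0.333, "dy": -0.245, "dz": -0.02, "roll": 62.7, "gripper": 0.09},
  ],
)

```text
t: 1.02
tcp_pos: [0.4647, 0.2428, 0.2432]
orientation: [0.002, 0.678, 0.735, -0.0]
ft_force: [0.3, 0.0, 0.8]
opening: 0.09
```

```bash
python3 - <<'E'
from h import *
s=read_state(); print(s['t'],s['joints'].round(3),s['tcp_pos'],Rt(s).round(4))
E
```

```text
1.0167 [-0.853  0.232  0.357  1.908 -0.09   1.017 -0.376] [0.46468999 0.24278279 0.24322042] [[-0.0805  0.9967  0.0027]
 [ 0.9967  0.0806 -0.0026]
 [-0.0028  0.0025 -1.    ]]
```

>>> drive_tool(
  motion=[
    {"dx": -0.52, "dy": -0.137, "dz": 0.0, "roll": 0.6, "gripper": 0.09},
    {"dx": -0.52, "dy": -0.137, "dz": 0.0, "roll": 0.6, "gripper": 0.09},
    {"dx": -0.52, "dy": -0.137, "dz": 0.0, "roll": 0.6, "gripper": 0.09},
    {"dx": -0.52, "dy": -0.137, "dz": 0.0, "roll": 0.6, "gripper": 0.09},
    {"dx": -0.52, "dy": -0.137, "dz": 0.0, "roll": 0.6, "gripper": 0.09},
    {"dx": -0.52, "dy": -0.137, "dz": 0.0, "roll": 0.6, "gripper": 0.09},
    {"dx": -0.52, "dy": -0.137, "dz": 0.0, "roll": 0.6, "gripper": 0.09},
    {"dx": -0.52, "dy": -0.137, "dz": 0.0, "roll": 0.6, "gripper": 0.09},
    {"dx": -0.52, "dy": -0.137, "dz": 0.0, "roll": 0.6, "gripper": 0.09},
    {"dx": -0.52, "dy": -0.137, "dz": 0.0, "roll": 0.6, "gripper": 0.09},
    {"dx": -0.52, "dy": -0.137, "dz": 0.0, "roll": 0.6, "gripper": 0.09},
    {"dx": -0.52, "dy": -0.137, "dz": 0.0, "roll": 0.6, "gripper": 0.09},
  ],
)

```text
t: 2.02
tcp_pos: [0.3776, -0.2439, 0.2428]
orientation: [0.0, 0.677, 0.736, 0.001]
ft_force: [1.7, 0.1, 0.5]
opening: 0.0898
```

```bash
python3 - <<'E'
from h import *
s=read_state(); print(s['t'],s['joints'].round(3),s['tcp_pos'],Rt(s).round(4), np.abs(s['qvel']).max())
d=grab('wrist','w1'); print(d['mount'].round(3),d['fx'])
E
```

```text
2.0167 [-0.261  0.096  0.824  2.09  -0.086  0.988  0.691] [ 0.37757643 -0.24386146  0.24278344] [[-8.270e-02  9.966e-01  1.100e-03]
 [ 9.966e-01  8.270e-02  6.000e-04]
 [ 6.000e-04  1.200e-03 -1.000e+00]] 1.5541736624119133
[[ 0.001 -0.959 -0.282  0.079]
 [ 1.     0.001  0.     0.   ]
 [-0.    -0.282  0.959 -0.162]
 [ 0.     0.     0.     1.   ]] 292.98953199991456
```

View pics/w1.png

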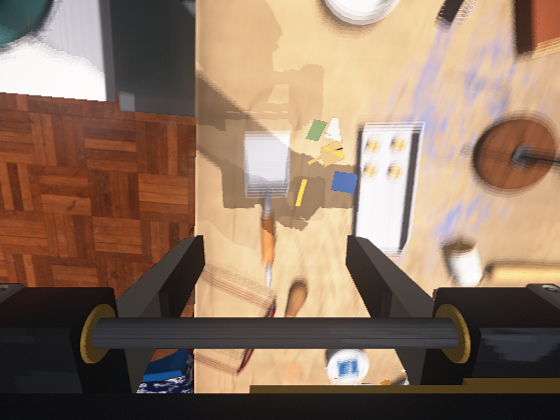

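>>> drive_tool(
  motion=[
    {"dx": -0.055, "dy": -0.006, "dz": 0.08, "roll": 0.3, "gripper": 0.09},
    {"dx": -0.055, "dy": -0.006, "dz": 0.08, "roll": 0.3, "gripper": 0.09},
    {"dx": -0.055, "dy": -0.006, "dz": 0.08, "roll": 0.3, "gripper": 0.09},
    {"dx": -0.055, "dy": -0.006, "dz": 0.08, "roll": 0.3, "gripper": 0.09},
    {"dx": -0.055, "dy": -0.006, "dz": 0.08, "roll": 0.3, "gripper": 0.09},
    {"dx": -0.055, "dy": -0.006, "dz": 0.08, "roll": 0.3, "gripper": 0.09},
  ],
)

```text
t: 2.57
tcp_pos: [0.3774, -0.2972, 0.1633]
orientation: [0.0, 0.679, 0.734, 0.0]
ft_force: [0.5, -0.5, -0.2]
opening: 0.0901
```

```bash
python3 - <<'E'
from h import *
s=read_state(); print(s['t'],s['joints'].round(3),s['tcp_pos'],Rt(s).round(4), np.abs(s['qvel']).max())
d=grab('wrist','w2'); crop('w2',170,0,450,420,1.4,'c5')
E
```

```text
2.5667 [-0.08   0.32   0.808  2.103 -0.312  0.838  0.992] [ 0.37744525 -0.29718872  0.16330194] [[-7.76e-02  9.97e-01  1.00e-03]
 [ 9.97e-01  7.76e-02  2.00e-04]
 [ 1.00e-04  1.00e-03 -1.00e+00]] 0.021332322434154147
```

View pics/w2.png

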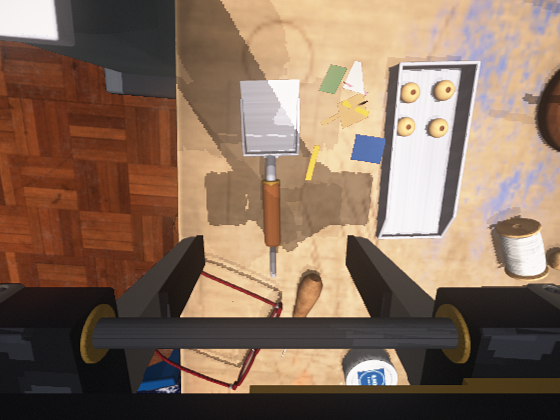

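```bash
python3 - <<'E'
from h import *
d=load('w2')
def P(n,u,v,h): print(n,px(d,u,v,h).round(4), px(d,u,v).round(4))
P('grip front',271,180,.065);P('grip back',272,246,.065);P('ringend',273,275,.058)
P('mouthL',242,81,0);P('mouthR',298,81,0);P('backL',243,155,.026);P('backR',299,155,.026)
P('farL',401,63,.026);P('farR',479,63,.026);P('nL',378,237,.008);P('nR',453,237,.008)
for i,q in enumerate([(410,92),(444,90),(406,127),(438,128)]): P(i,*q,.018)
P('awl',308,285,.02); P('awltop',312,272,.02);P('glass',281,307,.0);P('glasstop',279,290,.02)
C=cloud(d)
m=(np.abs(C[...,2]-.064)<.004); m[:, :230]=0; m[:,310:]=0; m[260:]=0
v,u=np.nonzero(m); print(len(u),C[m].mean(0),C[m].min(0),C[m].max(0))
cv2.imwrite('pics/c6.png',cv2.resize(d['img'][150:330,200:370],None,fx=4,fy=4,interpolation=cv2.INTER_CUBIC)[:600*1])
E
```

```text
grip front [ 0.3725 -0.2715  0.065 ] [ 0.3725 -0.2726  0.0598]
grip back [ 0.3783 -0.3361  0.065 ] [ 0.3783 -0.3365  0.0641]
ringend [ 0.3819 -0.3713  0.058 ] [ 0.3814 -0.3647  0.0696]
mouthL [ 0.3352 -0.1838  0.    ] [ 0.3353 -0.1839  0.001 ]
mouthR [ 0.3927 -0.1793  0.    ] [ 3.927e-01 -1.793e-01  3.000e-04]
backL [ 0.3424 -0.256   0.026 ] [ 0.3426 -0.2557  0.0279]
backR [ 0.399  -0.2515  0.026 ] [ 0.4015 -0.2546 -0.0009]
farL [ 0.4852 -0.1593  0.026 ] [ 0.4844 -0.1597  0.028 ]
farR [ 0.5578 -0.1536  0.026 ] [ 0.557  -0.1539  0.0272]
nL [ 0.5022 -0.3409  0.008 ] [ 0.5012 -0.3399  0.0104]
nR [ 0.5895 -0.3341  0.008 ] [ 0.5958 -0.3374 -0.0011]
0 [ 0.5022 -0.1827  0.018 ] [ 0.5033 -0.1825  0.0154]
1 [ 0.5351 -0.1783  0.018 ] [ 0.5354 -0.1782  0.0174]
2 [ 0.5051 -0.2159  0.018 ] [ 0.5057 -0.2159  0.0167]
3 [ 0.5377 -0.2143  0.018 ] [ 0.5381 -0.2143  0.0173]
awl [ 0.4256 -0.4031  0.02  ] [ 0.4246 -0.3996  0.0258]
awltop [ 0.4284 -0.3857  0.02  ] [ 4.321e-01 -3.966e-01  1.000e-04]
glass [ 0.398  -0.4499  0.    ] [ 0.3952 -0.4254  0.0344]
glasstop [ 0.392  -0.4125  0.02  ] [ 0.3934 -0.4256 -0.0006]
1127 [ 0.37482729 -0.304587    0.06393751] [ 0.36434573 -0.34802578  0.06001479] [ 0.38481082 -0.26771047  0.06797827]
```

View pics/c6.png

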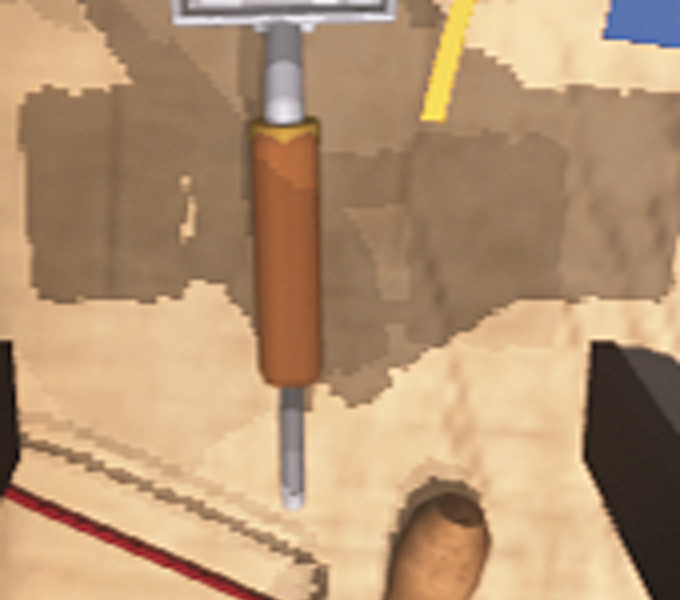

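>>> drive_tool(
  motion=[
    {"dx": -0.007, "dy": -0.003, "dz": 0.118, "roll": -0.4, "gripper": 0.06},
    {"dx": -0.007, "dy": -0.003, "dz": 0.118, "roll": -0.4, "gripper": 0.06},
    {"dx": -0.007, "dy": -0.003, "dz": 0.118, "roll": -0.4, "gripper": 0.06},
    {"dx": -0.007, "dy": -0.003, "dz": 0.118, "roll": -0.4, "gripper": 0.06},
    {"dx": -0.007, "dy": -0.003, "dz": 0.118, "roll": -0.4, "gripper": 0.06},
  ],
)

```text
t: 3.03
tcp_pos: [0.3744, -0.3043, 0.0449]
orientation: [-0.001, 0.677, 0.736, -0.0]
ft_force: [-0.1, 0.1, -0.0]
opening: 0.0604
```

```bash
python3 - <<'E'
from h import *
s=read_state(); print(s['t'],s['tcp_pos'],Rt(s).round(4), np.abs(s['qvel']).max(),s['ft_force'])
grab('wrist','w3')
E
```

```text
3.0333 [ 0.37436576 -0.30429778  0.04494824] [[-0.0843  0.9964 -0.0011]
 [ 0.9964  0.0843  0.001 ]
 [ 0.0011 -0.001  -1.    ]] 0.056182858046996395 [-0.1179197   0.13401563 -0.01026481]
```

View pics/w3.png

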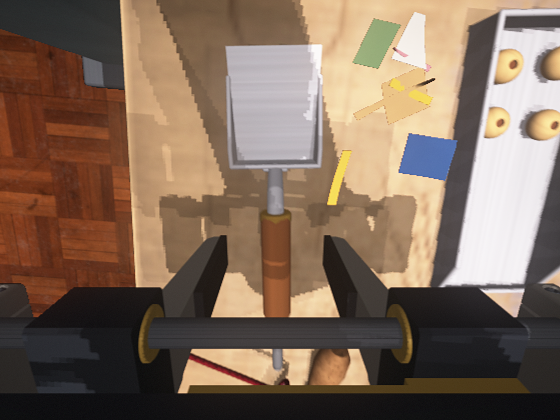

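>>> drive_tool(
  motion=[
    {"dx": 0, "dy": 0, "dz": 0, "roll": 0, "gripper": 0.012},
    {"dx": 0, "dy": 0, "dz": 0, "roll": 0, "gripper": 0.012},
    {"dx": 0, "dy": 0, "dz": 0, "roll": 0, "gripper": 0.012},
    {"dx": 0, "dy": 0, "dz": 0, "roll": 0, "gripper": 0.012},
    {"dx": 0, "dy": 0, "dz": 0, "roll": 0, "gripper": 0.012},
    {"dx": 0, "dy": 0, "dz": 0, "roll": 0, "gripper": 0.012},
  ],
  newtons=50,
)

```text
t: 3.58
tcp_pos: [0.3747, -0.3049, 0.045]
orientation: [0.0, 0.677, 0.736, 0.0]
ft_force: [0.3, 0.3, 0.1]
opening: 0.022
```

>>> drive_tool(
  motion=[
    {"dx": 0, "dy": 0, "dz": 0, "roll": 0, "gripper": 0.0},
    {"dx": 0, "dy": 0, "dz": 0, "roll": 0, "gripper": 0.0},
    {"dx": 0, "dy": 0, "dz": 0, "roll": 0, "gripper": 0.0},
    {"dx": 0, "dy": 0, "dz": -0.04, "roll": 0, "gripper": 0.0},
    {"dx": 0, "dy": 0, "dz": -0.04, "roll": 0, "gripper": 0.0},
    {"dx": 0, "dy": 0, "dz": -0.04, "roll": 0, "gripper": 0.0},
  ],
  newtons=50,
)

```text
t: 4.08
tcp_pos: [0.3753, -0.3055, 0.0855]
orientation: [0.001, 0.677, 0.736, 0.0]
ft_force: [1.2, 0.2, -1.2]
opening: 0.0157
```

```bash
python3 - <<'E'
from h import *
s=read_state(); print(s['t'],s['tcp_pos'],s['opening'],Rt(s).round(4), np.abs(s['qvel']).max(),s['ft_force'])
grab('wrist','w4'); d=grab('side','s4'); crop('s4',300,200,410,310,6,'c7')
E
```

```text
4.0833 [ 0.37529659 -0.30549154  0.08550431] 0.01569896648498355 [[-0.084   0.9965  0.0026]
 [ 0.9965  0.084  -0.0014]
 [-0.0016  0.0024 -1.    ]] 0.03357424932635357 [ 1.20100926  0.22681148 -1.17387781]
```

View pics/w4.png

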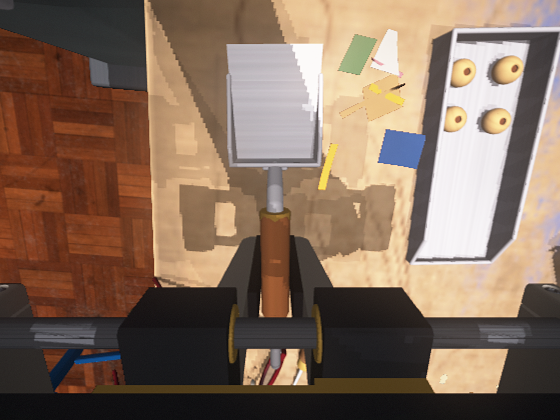

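View pics/s4.png

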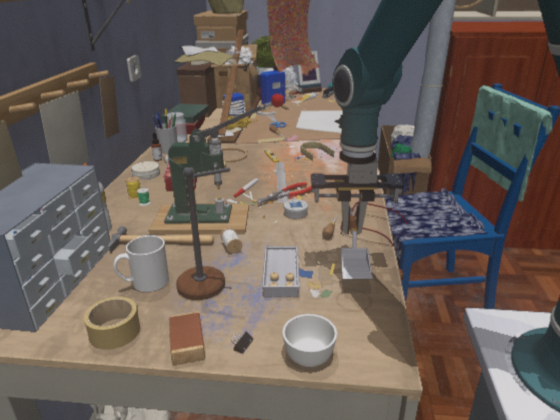

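```bash
python3 - <<'E'
from h import *
d=load('w4')
cv2.imwrite('pics/c8.png',cv2.resize(d['img'][10:280,400:560],None,fx=2.2*1,fy=2.2,interpolation=cv2.INTER_CUBIC))
d=load('w2'); cv2.imwrite('pics/c9.png',cv2.resize(d['img'][50:250,370:490],None,fx=3,fy=3,interpolation=cv2.INTER_CUBIC))
E
```

```text
(no output)
```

View pics/c9.png

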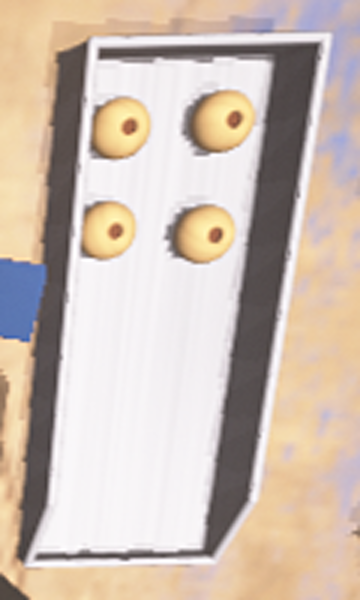

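View pics/c8.png

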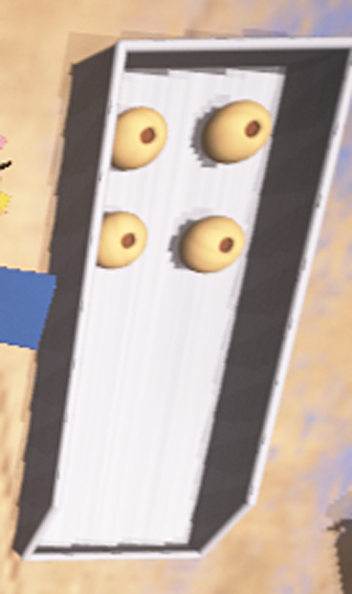

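```bash
python3 - <<'E'
from h import *
d=load('w2'); f=lambda a,b:(370+a/3-.33,50+b/3-.33)
def P(n,a,b,h,g=f,d=d): p=px(d,*g(a,b),h); print(n,p.round(4)); return p[:2]
A=[P('fl',91,38,.026),P('fr',331,35,.026),P('sl',50,503,.026),P('sr',257,498,.026),P('nl',26,563,.008),P('nr',214,559,.008)]
d4=load('w4'); f4=lambda a,b:(400+a/2.2-.3,10+b/2.2-.3)
B=[P('fl',119,43,.026,f4,d4),None,P('sl',53,507,.026,f4,d4),P('sr',248,500,.026,f4,d4),P('nl',22,556,.008,f4,d4),P('nr',198,556,.008,f4,d4)]
T=np.array([[92,37],[92,-37],[-62,37],[-62,-37],[-92,37],[-92,-37]])/1000.
# tray frame: x to far(+y world), y to -x world (left)
for S in (A,B,[np.array([.4821,-.1618]),np.array([.5542,-.1547]),None,None,np.array([.5021,-.3422]),np.array([.5724,-.3354])]):
    k=[i for i in range(6) if S[i] is not None]
    X=T[k];Y=np.array([S[i] for i in k]); xm=X.mean(0);ym=Y.mean(0)
    U,s,V=np.linalg.svd((X-xm).T@(Y-ym)); R=V.T@U.T; t=ym-R@xm
    print('origin',t.round(4),'heading',np.degrees(np.arctan2(R[1,0],R[0,0])).round(2),'res',((Y-(X@R.T+t))*1000).round(1).tolist(), 'det',np.linalg.det(R))
# scoop mouth in tool frame from w3 & grip
d3=load('w3')
for u,v in((226,46),(322,45),(274,46)): 
    p=px(d3,u,v,0); print('mouth tool',(Rt(d3['state']).T@(p-d3['state']['tcp_pos'])).round(4))
E
```

```text
fl [ 0.4842 -0.1589  0.026 ]
fr [ 0.5583 -0.1522  0.026 ]
sl [ 0.4997 -0.3106  0.026 ]
sr [ 0.5735 -0.3029  0.026 ]
nl [ 0.5027 -0.3413  0.008 ]
nr [ 0.5752 -0.3339  0.008 ]
fl [ 0.4838 -0.1592  0.026 ]
sl [ 0.4987 -0.3113  0.026 ]
sr [ 0.5702 -0.3025  0.026 ]
nl [ 0.5015 -0.3408  0.008 ]
nr [ 0.5738 -0.3348  0.008 ]
origin [ 0.5302 -0.2461] heading 95.64 res [[-0.2, -0.7], [0.3, -1.3], [0.2, 0.8], [0.3, 1.2], [0.2, -0.0], [-0.8, 0.1]] det 1.0
origin [ 0.5288 -0.246 ] heading 95.52 res [[0.6, -1.2], [0.7, -0.1], [-1.4, 1.6], [0.7, 0.3], [-0.6, -0.7]] det 0.9999999999999998
origin [ 0.5277 -0.2485] heading 95.98 res [[0.8, -0.9], [-0.7, -1.5], [1.6, 1.7], [-1.7, 0.8]] det 1.0000000000000002
mouth tool [ 0.1235 -0.0307  0.0451]
mouth tool [0.1241 0.0303 0.0451]
mouth tool [ 0.1235 -0.0002  0.0451]
```

>>> drive_tool(
  motion=[
    {"dx": -0.015, "dy": 0.03, "dz": -0.005, "roll": -0.85, "gripper": 0.0},
    {"dx": -0.03, "dy": 0.065, "dz": -0.005, "roll": -0.85, "gripper": 0.0},
    {"dx": -0.045, "dy": 0.1, "dz": -0.005, "roll": -0.85, "gripper": 0.0},
    {"dx": -0.06, "dy": 0.13, "dz": -0.005, "roll": -0.85, "gripper": 0.0},
    {"dx": -0.071, "dy": 0.15, "dz": -0.005, "roll": -0.85, "gripper": 0.0},
    {"dx": -0.071, "dy": 0.16, "dz": -0.005, "roll": -0.85, "gripper": 0.0},
    {"dx": -0.071, "dy": 0.16, "dz": -0.005, "roll": -0.85, "gripper": 0.0},
    {"dx": -0.071, "dy": 0.16, "dz": -0.005, "roll": -0.85, "gripper": 0.0},
  ],
)

```text
t: 4.85
tcp_pos: [0.5382, -0.3613, 0.0881]
orientation: [-0.002, 0.671, 0.741, -0.0]
ft_force: [-1.4, -0.1, -1.7]
opening: 0.0158
```

```bash
cat >> h.py <<'E'
def tray(s,o=(.529,-.2465),a=95.65):
    a=np.radians(a); t=np.array([np.cos(a),np.sin(a)]); n=np.array([-t[1],t[0]]); r=np.asarray(s['tcp_pos'])[:2]-o
    M=Rt(s); return 'lip x %.1f tcp y %.1f z %.1f mm heading %.2f'%((r@t)*1e3+124.7,(r@n)*1e3,s['tcp_pos'][2]*1e3,np.degrees(np.arctan2(M[1,0],M[0,0])))
E
python3 - <<'E'
from h import *
s=read_state(); print(s['t'],s['tcp_pos'],s['opening'], np.abs(s['qvel']).max(),s['ft_force'],tray(s))
d=grab('wrist','w5')
f=lambda u,v,h:px(d,u,v,h).round(4)
E
```

```text
4.85 [ 0.53823805 -0.36131716  0.08808261] 0.015777208064761617 0.029640612385620844 [-1.4372636  -0.11798738 -1.73955017] lip x 9.5 tcp y 2.1 z 88.1 mm heading 95.66
```

View pics/w5.png

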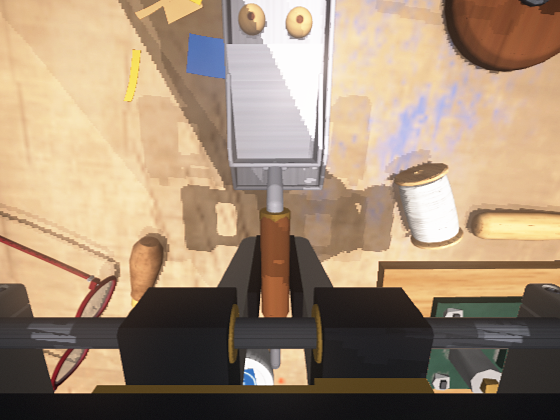

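>>> drive_tool(
  motion=[
    {"dx": -0.002, "dy": 0.002, "dz": 0.018, "roll": 0, "gripper": 0.0},
    {"dx": -0.002, "dy": 0.002, "dz": 0.03, "roll": 0, "gripper": 0.0},
    {"dx": -0.002, "dy": 0.002, "dz": 0.038, "roll": 0, "gripper": 0.0},
    {"dx": -0.002, "dy": 0.002, "dz": 0.038, "roll": 0, "gripper": 0.0},
    {"dx": -0.002, "dy": 0.002, "dz": 0.038, "roll": 0, "gripper": 0.0},
  ],
)

```text
t: 5.32
tcp_pos: [0.541, -0.3638, 0.0512]
orientation: [-0.001, 0.672, 0.741, -0.0]
ft_force: [0.1, 0.6, -0.9]
opening: 0.0155
```

```bash
python3 - <<'E'
from h import *
s=read_state(); print(s['t'],s['tcp_pos'],s['opening'], np.abs(s['qvel']).max(),s['ft_force'],tray(s))
d=grab('wrist','w6'); crop('w6',200,0,350,220,3.6,'c10')
E
```

```text
5.3167 [ 0.54104451 -0.36377098  0.05119914] 0.015549250892262173 0.020161715638162877 [ 0.12296884  0.61983614 -0.93031332] lip x 6.8 tcp y -0.4 z 51.2 mm heading 95.62
```

View pics/c10.png

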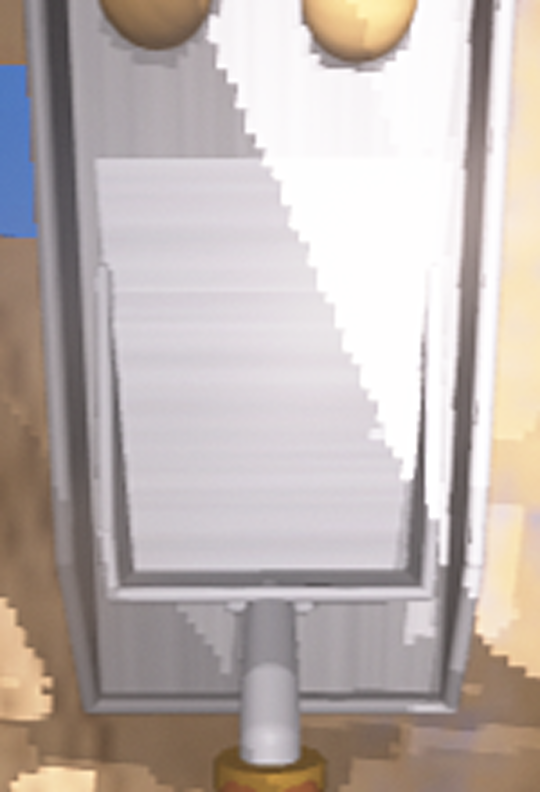

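>>> drive_tool(
  motion=[
    {"dx": 0, "dy": 0, "dz": 0.003, "roll": 0, "gripper": 0.0},
    {"dx": 0, "dy": 0, "dz": 0.0045, "roll": 0, "gripper": 0.0},
    {"dx": 0, "dy": 0, "dz": 0.0045, "roll": 0, "gripper": 0.0},
  ],
)

```text
t: 5.62
tcp_pos: [0.542, -0.3639, 0.0471]
orientation: [0.0, 0.671, 0.741, 0.0]
ft_force: [0.7, -0.2, -0.2]
opening: 0.0151
```

```bash
python3 - <<'E'
from h import *
s=read_state(); print(s['t'],s['tcp_pos'],s['opening'], np.abs(s['qvel']).max(),s['ft_force'],s['ft_torque'],tray(s))
E
```

```text
5.6167 [ 0.54201875 -0.36394381  0.04713901] 0.01512541673511803 0.0031822102375931795 [ 0.70187859 -0.20840693 -0.18614596] [-0.11802344  0.06051942 -0.02704141] lip x 6.5 tcp y -1.4 z 47.1 mm heading 95.66
```

>>> drive_tool(
  motion=[
    {"dx": 0.004, "dy": -0.001, "dz": 0.0005, "roll": 0, "gripper": 0.0},
    {"dx": 0.01, "dy": -0.001, "dz": 0.0005, "roll": 0, "gripper": 0.0},
    {"dx": 0.016, "dy": -0.001, "dz": 0.0005, "roll": 0, "gripper": 0.0},
    {"dx": 0.022, "dy": -0.001, "dz": 0.0005, "roll": 0, "gripper": 0.0},
    {"dx": 0.028, "dy": -0.001, "dz": 0.0005, "roll": 0, "gripper": 0.0},
    {"dx": 0.034, "dy": -0.001, "dz": 0.0005, "roll": 0, "gripper": 0.0},
    {"dx": 0.04, "dy": -0.001, "dz": 0.0005, "roll": 0, "gripper": 0.0},
    {"dx": 0.046, "dy": -0.001, "dz": 0.0005, "roll": 0, "gripper": 0.0},
    {"dx": 0.052, "dy": -0.001, "dz": 0.0005, "roll": 0, "gripper": 0.0},
    {"dx": 0.058, "dy": -0.001, "dz": 0.0005, "roll": 0, "gripper": 0.0},
    {"dx": 0.06, "dy": -0.001, "dz": 0.0005, "roll": 0, "gripper": 0.0},
  ],
)

```text
t: 6.53
tcp_pos: [0.5354, -0.3034, 0.0468]
orientation: [0.0, 0.671, 0.741, 0.0]
ft_force: [0.6, -0.7, 2.0]
opening: 0.0156
```

```bash
python3 - <<'E'
from h import *
s=read_state(); print(s['t'],s['tcp_pos'],s['opening'], np.abs(s['qvel']).max(),s['ft_force'],tray(s))
d=grab('wrist','w7'); crop('w7',200,0,350,220,3.6,'c11')
E
```

```text
6.5333 [ 0.53535092 -0.30336524  0.04675949] 0.01559163136519822 0.030541105642408438 [ 0.5564298  -0.65468135  1.96952293] lip x 67.5 tcp y -0.7 z 46.8 mm heading 95.71
```

View pics/c11.png

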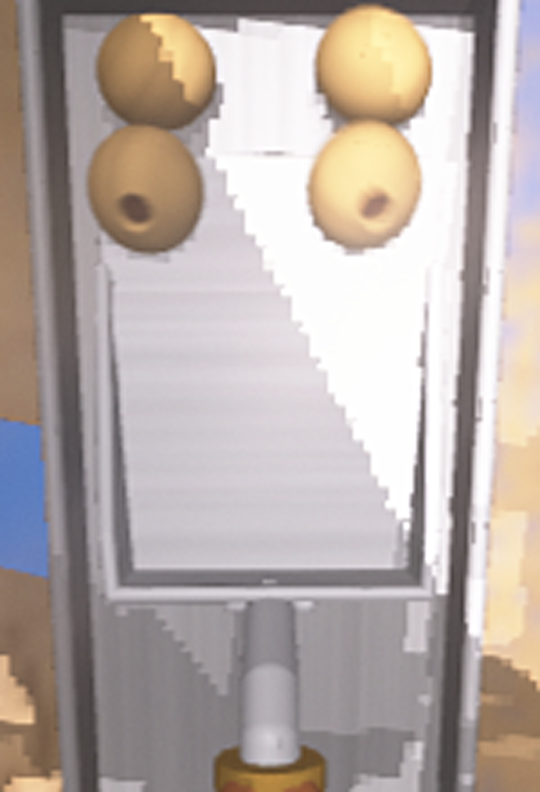

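>>> drive_tool(
  motion=[
    {"dx": 0.004, "dy": -0.0005, "dz": 0, "roll": 0, "gripper": 0.0},
    {"dx": 0.008, "dy": -0.0005, "dz": 0, "roll": 0, "gripper": 0.0},
    {"dx": 0.012, "dy": -0.0005, "dz": 0, "roll": 0, "gripper": 0.0},
    {"dx": 0.016, "dy": -0.0005, "dz": 0, "roll": 0, "gripper": 0.0},
    {"dx": 0.019, "dy": -0.0005, "dz": 0, "roll": 0, "gripper": 0.0},
    {"dx": 0.019, "dy": -0.0005, "dz": 0, "roll": 0, "gripper": 0.0},
  ],
)

```text
t: 7.08
tcp_pos: [0.5328, -0.2847, 0.0467]
orientation: [-0.0, 0.671, 0.741, 0.0]
ft_force: [-0.6, -0.3, 3.0]
opening: 0.0153
```

```bash
python3 - <<'E'
from h import *
s=read_state(); print(s['t'],s['tcp_pos'],s['opening'], np.abs(s['qvel']).max(),s['ft_force'],tray(s))
d=grab('wrist','w8'); crop('w8',200,0,350,220,3.6,'c12')
E
```

```text
7.0833 [ 0.53280202 -0.28472062  0.04665152] 0.015345812756159025 0.008060352583918023 [-0.55677546 -0.28546275  3.02187161] lip x 86.3 tcp y -0.0 z 46.7 mm heading 95.69
```

View pics/c12.png

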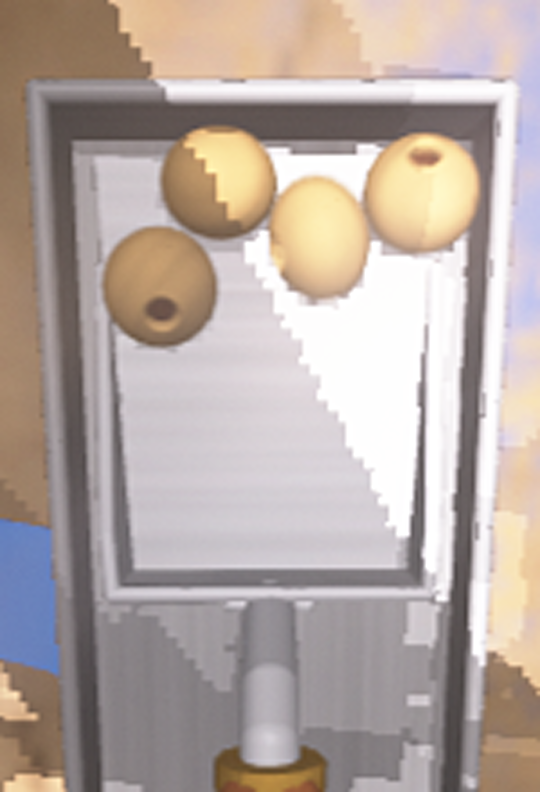

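>>> drive_tool(
  motion=[
    {"dx": 0.001, "dy": 0, "dz": 0, "roll": 0, "gripper": 0.0},
    {"dx": 0.002, "dy": 0, "dz": 0, "roll": 0, "gripper": 0.0},
    {"dx": 0.0025, "dy": 0, "dz": 0, "roll": 0, "gripper": 0.0},
    {"dx": 0.0025, "dy": 0, "dz": 0, "roll": 0, "gripper": 0.0},
  ],
)

```text
t: 7.47
tcp_pos: [0.5325, -0.2834, 0.0467]
orientation: [0.0, 0.671, 0.741, -0.0]
ft_force: [-0.0, -1.3, 4.1]
opening: 0.0157
```

```bash
python3 - <<'E'
from h import *
s=read_state(); print(s['t'],s['tcp_pos'],s['opening'], np.abs(s['qvel']).max(),s['ft_force'],tray(s))
d=grab('wrist','w9'); crop('w9',200,0,350,220,3.6,'c13')
E
```

```text
7.4667 [ 0.53253606 -0.28341321  0.04673014] 0.015696794806480417 0.0035076597943759836 [-0.04174398 -1.28476619  4.13527814] lip x 87.6 tcp y 0.1 z 46.7 mm heading 95.64
```

View pics/c13.png

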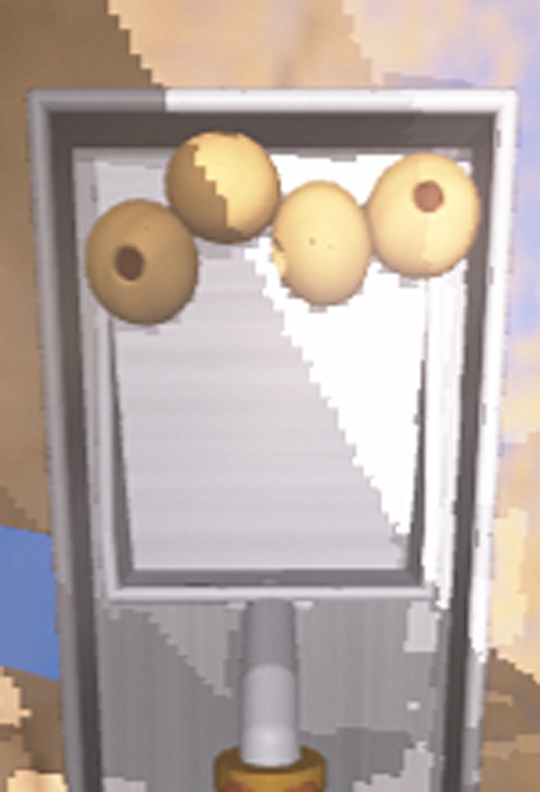

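>>> drive_tool(
  motion=[
    {"dx": -0.001, "dy": 0, "dz": 0, "roll": 0, "gripper": 0.0},
    {"dx": -0.004, "dy": 0, "dz": 0, "roll": 0, "gripper": 0.0},
    {"dx": -0.008, "dy": 0, "dz": 0, "roll": 0, "gripper": 0.0},
    {"dx": -0.013, "dy": 0, "dz": 0, "roll": 0, "gripper": 0.0},
    {"dx": -0.019, "dy": 0, "dz": 0, "roll": 0, "gripper": 0.0},
    {"dx": -0.025, "dy": 0, "dz": 0, "roll": 0, "gripper": 0.0},
    {"dx": -0.03, "dy": 0, "dz": 0, "roll": 0, "gripper": 0.0},
    {"dx": -0.034, "dy": 0, "dz": 0, "roll": 0, "gripper": 0.0},
    {"dx": -0.037, "dy": 0, "dz": 0, "roll": 0, "gripper": 0.0},
    {"dx": -0.039, "dy": 0, "dz": 0, "roll": 0, "gripper": 0.0},
    {"dx": -0.04, "dy": 0, "dz": 0, "roll": 0, "gripper": 0.0},
  ],
)

```text
t: 8.43
tcp_pos: [0.5363, -0.3233, 0.0465]
orientation: [-0.0, 0.671, 0.741, -0.0]
ft_force: [-0.3, 1.1, 2.4]
opening: 0.016
```

```bash
python3 - <<'E'
from h import *
s=read_state(); print(s['t'],s['tcp_pos'],s['opening'], np.abs(s['qvel']).max(),s['ft_force'],tray(s))
d=grab('wrist','w10'); crop('w10',200,0,350,220,3.6,'c14')
E
```

```text
8.4333 [ 0.53626324 -0.32325745  0.04652789] 0.015950808380259196 0.014084598107998827 [-0.28791906  1.1455977   2.38520442] lip x 47.6 tcp y 0.3 z 46.5 mm heading 95.64
```

View pics/c14.png

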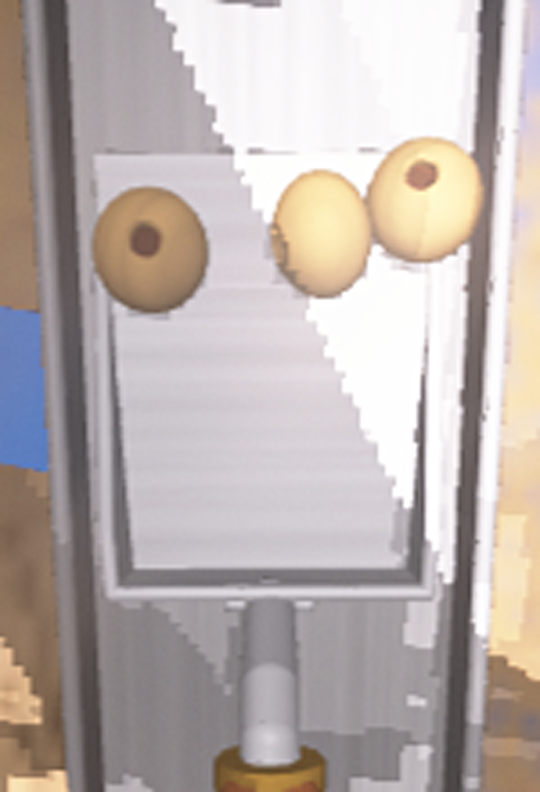

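>>> drive_tool(
  motion=[
    {"dx": -0.002, "dy": 0, "dz": 0, "roll": 0, "gripper": 0.0},
    {"dx": -0.006, "dy": 0, "dz": 0, "roll": 0, "gripper": 0.0},
    {"dx": -0.012, "dy": 0, "dz": 0, "roll": 0, "gripper": 0.0},
    {"dx": -0.02, "dy": 0, "dz": 0, "roll": 0, "gripper": 0.0},
    {"dx": -0.029, "dy": 0, "dz": 0, "roll": 0, "gripper": 0.0},
    {"dx": -0.038, "dy": 0, "dz": 0, "roll": 0, "gripper": 0.0},
    {"dx": -0.045, "dy": 0, "dz": 0, "roll": 0, "gripper": 0.0},
    {"dx": -0.05, "dy": 0, "dz": 0, "roll": 0, "gripper": 0.0},
    {"dx": -0.053, "dy": 0, "dz": 0, "roll": 0, "gripper": 0.0},
    {"dx": -0.055, "dy": 0, "dz": 0, "roll": 0, "gripper": 0.0},
    {"dx": -0.055, "dy": 0, "dz": 0, "roll": 0, "gripper": 0.0},
  ],
)

```text
t: 9.4
tcp_pos: [0.5417, -0.3783, 0.0467]
orientation: [0.0, 0.671, 0.741, -0.0]
ft_force: [-0.9, -0.2, 3.1]
opening: 0.0155
```

>>> drive_tool(
  motion=[
    {"dx": 0.036, "dy": 0, "dz": 0, "roll": 0, "gripper": 0.0},
    {"dx": 0.063, "dy": 0, "dz": 0, "roll": 0, "gripper": 0.0},
    {"dx": 0.08, "dy": 0, "dz": 0, "roll": 0, "gripper": 0.0},
    {"dx": 0.087, "dy": 0, "dz": 0, "roll": 0, "gripper": 0.0},
    {"dx": 0.09, "dy": 0, "dz": 0, "roll": 0, "gripper": 0.0},
    {"dx": 0.09, "dy": 0, "dz": 0, "roll": 0, "gripper": 0.0},
  ],
)

```text
t: 9.9
tcp_pos: [0.5332, -0.2876, 0.0466]
orientation: [-0.0, 0.671, 0.741, 0.0]
ft_force: [0.2, 1.6, 1.7]
opening: 0.0156
```

```bash
python3 - <<'E'
from h import *
s=read_state(); print(s['t'],s['tcp_pos'],s['opening'], np.abs(s['qvel']).max(),s['ft_force'],tray(s))
d=grab('wrist','w11'); crop('w11',200,0,350,220,3.6,'c15')
E
```

```text
9.9 [ 0.53319664 -0.28764205  0.04664311] 0.015563242515200748 0.018579615424759218 [0.23047767 1.55400257 1.67586332] lip x 83.3 tcp y -0.1 z 46.6 mm heading 95.69
```

View pics/c15.png

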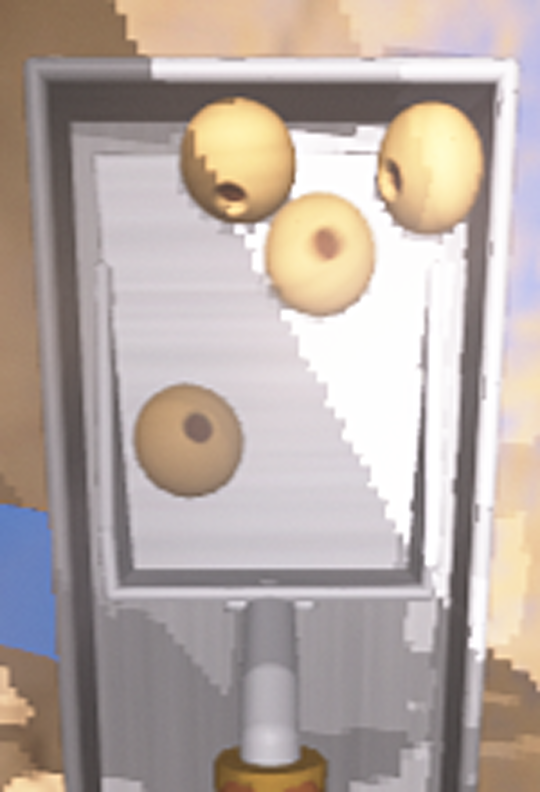

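>>> drive_tool(
  motion=[
    {"dx": 0.0, "dy": 0.0015, "dz": 0, "roll": 0, "gripper": 0.0},
    {"dx": 0.001, "dy": 0.003, "dz": 0, "roll": 0, "gripper": 0.0},
    {"dx": 0.003, "dy": 0.003, "dz": 0, "roll": 0, "gripper": 0.0},
    {"dx": 0.0045, "dy": 0.003, "dz": 0, "roll": 0, "gripper": 0.0},
    {"dx": 0.006, "dy": 0.003, "dz": 0, "roll": 0, "gripper": 0.0},
    {"dx": 0.006, "dy": 0.003, "dz": 0, "roll": 0, "gripper": 0.0},
  ],
)

```text
t: 10.45
tcp_pos: [0.5356, -0.2821, 0.0468]
orientation: [0.0, 0.671, 0.741, -0.0]
ft_force: [-0.0, -1.7, 3.3]
opening: 0.0159
```

```bash
python3 - <<'E'
from h import *
s=read_state(); print(s['t'],s['tcp_pos'],s['opening'], np.abs(s['qvel']).max(),s['ft_force'],tray(s))
d=grab('wrist','w12'); crop('w12',200,0,350,220,3.6,'c16')
E
```

```text
10.45 [ 0.53561838 -0.28206872  0.0467537 ] 0.015854920384236425 0.0027879371141354588 [-0.04271224 -1.6720238   3.31709508] lip x 88.7 tcp y -3.1 z 46.8 mm heading 95.65
```

View pics/c16.png

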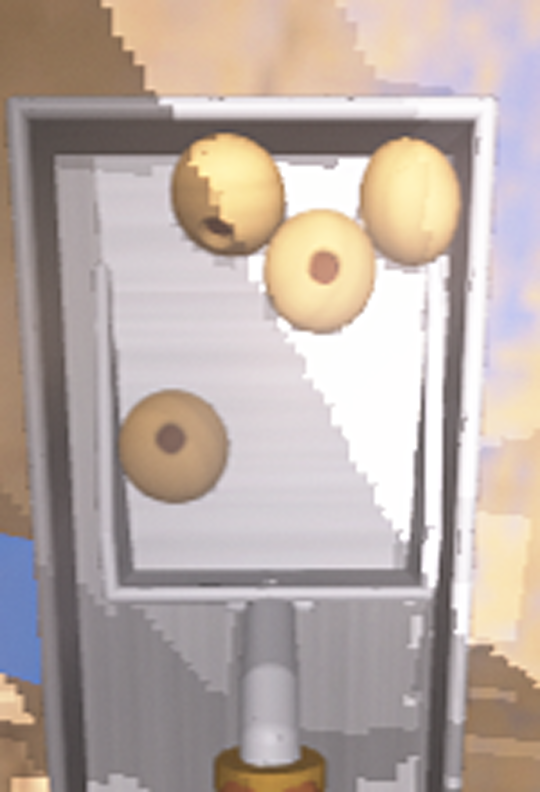

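>>> drive_tool(
  motion=[
    {"dx": 0, "dy": 0, "dz": 0, "roll": 0, "gripper": 0.0},
    {"dx": -0.002, "dy": 0, "dz": 0.003, "roll": 0, "gripper": 0.0},
    {"dx": -0.004, "dy": 0, "dz": 0.006, "roll": 0, "gripper": 0.0},
    {"dx": -0.006, "dy": 0, "dz": 0.009, "roll": 0, "gripper": 0.0},
    {"dx": -0.007, "dy": 0, "dz": 0.011, "roll": 0, "gripper": 0.0},
    {"dx": -0.007, "dy": 0, "dz": 0.011, "roll": 0, "gripper": 0.0},
  ],
  newtons=12,
)

```text
t: 11.0
tcp_pos: [0.5361, -0.2894, 0.0351]
orientation: [0.0, 0.672, 0.741, -0.0]
ft_force: [1.1, -3.0, 2.2]
opening: 0.0156
```

```bash
python3 - <<'E'
from h import *
s=read_state(); print(s['t'],s['tcp_pos'],s['opening'], np.abs(s['qvel']).max(),s['ft_force'],s['ft_torque'],tray(s))
d=grab('wrist','w13'); crop('w13',200,0,350,220,3.6,'c17')
E
```

```text
11.0 [ 0.53605601 -0.28943363  0.03511455] 0.015633074065748116 0.006473221682423984 [ 1.08274328 -2.97138179  2.19150339] [-0.67769142 -0.27317636  0.02217223] lip x 81.3 tcp y -2.8 z 35.1 mm heading 95.61
```

View pics/c17.png

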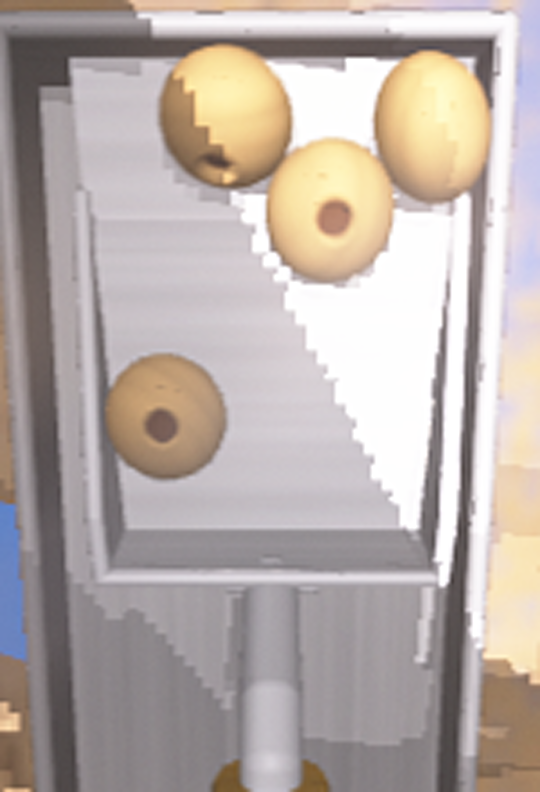

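>>> drive_tool(
  motion=[
    {"dx": -0.001, "dy": 0, "dz": 0.002, "roll": 0, "gripper": 0.0},
    {"dx": -0.002, "dy": 0, "dz": 0.004, "roll": 0, "gripper": 0.0},
    {"dx": -0.003, "dy": 0, "dz": 0.006, "roll": 0, "gripper": 0.0},
    {"dx": -0.003, "dy": 0, "dz": 0.006, "roll": 0, "gripper": 0.0},
  ],
  newtons=12,
)

```text
t: 11.38
tcp_pos: [0.5361, -0.2915, 0.0291]
orientation: [-0.0, 0.671, 0.741, 0.0]
ft_force: [0.6, -1.7, 1.7]
opening: 0.0157
```

```bash
python3 - <<'E'
from h import *
s=read_state(); print(s['t'],s['tcp_pos'],s['opening'], np.abs(s['qvel']).max(),s['ft_force'],s['ft_torque'],tray(s))
d=grab('wrist','w14'); crop('w14',200,0,350,220,3.6,'c18')
E
```

```text
11.3833 [ 0.53612229 -0.29153536  0.02907369] 0.015713140541879035 0.005204954463713141 [ 0.64775066 -1.66337389  1.74891028] [-0.51068406 -0.12324626 -0.04545884] lip x 79.2 tcp y -2.7 z 29.1 mm heading 95.65
```

View pics/c18.png

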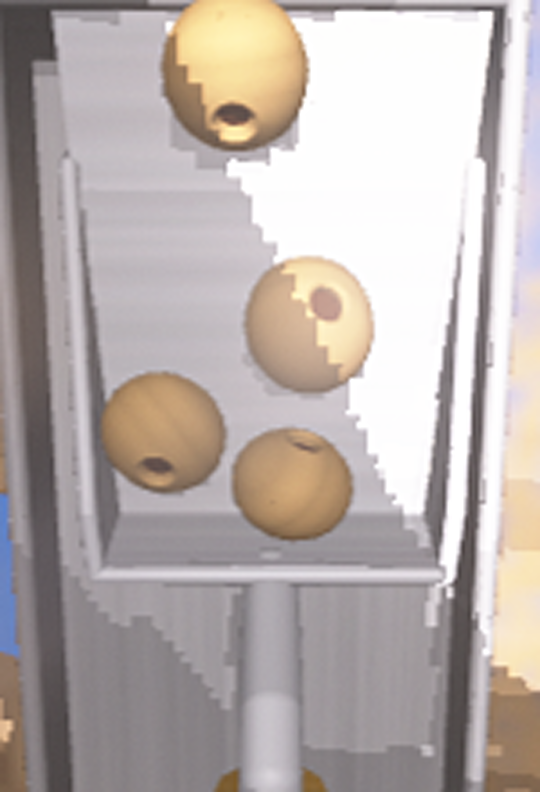

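>>> drive_tool(
  motion=[
    {"dx": 0, "dy": 0, "dz": 0, "roll": 0, "gripper": 0.0},
    {"dx": 0, "dy": 0, "dz": 0, "roll": 0, "gripper": 0.0},
    {"dx": 0, "dy": 0, "dz": -0.002, "roll": 0, "gripper": 0.0},
    {"dx": 0, "dy": 0, "dz": -0.006, "roll": 0, "gripper": 0.0},
    {"dx": 0, "dy": 0, "dz": -0.01, "roll": 0, "gripper": 0.0},
    {"dx": 0, "dy": 0, "dz": -0.01, "roll": 0, "gripper": 0.0},
  ],
  newtons=55,
)

```text
t: 11.93
tcp_pos: [0.5364, -0.291, 0.0401]
orientation: [-0.0, 0.671, 0.741, 0.0]
ft_force: [0.3, -0.0, -2.1]
opening: 0.0156
```

```bash
python3 - <<'E'
from h import *
s=read_state(); print(s['t'],s['tcp_pos'],s['opening'], np.abs(s['qvel']).max(),s['ft_force'],s['ft_torque'],tray(s))
d=grab('wrist','w15'); crop('w15',200,0,350,220,3.6,'c19')
E
```

```text
11.9333 [ 0.53639356 -0.29100226  0.04010056] 0.01558164047861481 0.016459004261649937 [ 0.2813126  -0.01691676 -2.07795845] [-0.21343684  0.02938673  0.01712098] lip x 79.7 tcp y -3.0 z 40.1 mm heading 95.68
```

View pics/c19.png

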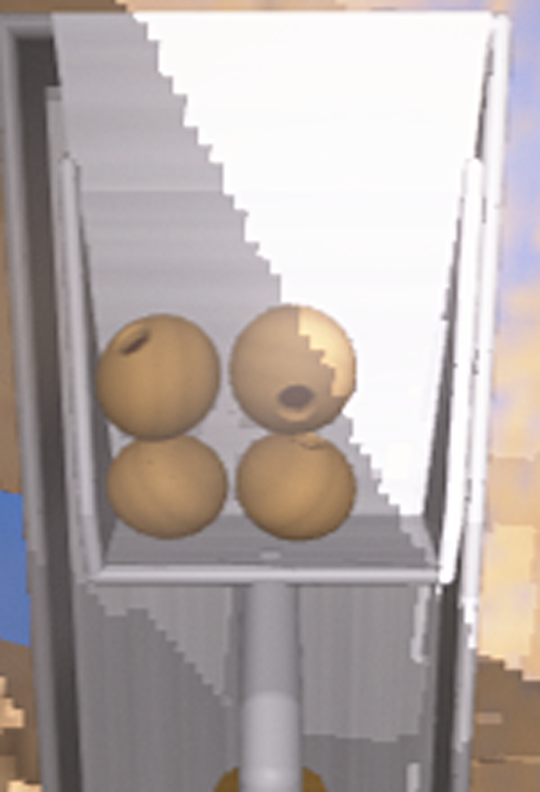

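>>> drive_tool(
  motion=[
    {"dx": 0, "dy": 0, "dz": -0.012, "roll": 0, "gripper": 0.0},
    {"dx": 0, "dy": 0, "dz": -0.032, "roll": 0, "gripper": 0.0},
    {"dx": 0.003, "dy": 0, "dz": -0.057, "roll": 0, "gripper": 0.0},
    {"dx": 0.013, "dy": -0.004, "dz": -0.082, "roll": 0, "gripper": 0.0},
    {"dx": 0.033, "dy": -0.01, "dz": -0.105, "roll": 0, "gripper": 0.0},
    {"dx": 0.06, "dy": -0.017, "dz": -0.12, "roll": 0, "gripper": 0.0},
    {"dx": 0.09, "dy": -0.025, "dz": -0.127, "roll": 0, "gripper": 0.0},
    {"dx": 0.12, "dy": -0.033, "dz": -0.127, "roll": 0, "gripper": 0.0},
    {"dx": 0.15, "dy": -0.04, "dz": -0.127, "roll": 0, "gripper": 0.0},
    {"dx": 0.175, "dy": -0.046, "dz": -0.127, "roll": 0, "gripper": 0.0},
    {"dx": 0.195, "dy": -0.051, "dz": -0.127, "roll": 0, "gripper": 0.0},
    {"dx": 0.21, "dy": -0.055, "dz": -0.127, "roll": 0, "gripper": 0.0},
  ],
)

```text
t: 12.98
tcp_pos: [0.4598, -0.0859, 0.1671]
orientation: [-0.001, 0.671, 0.742, 0.001]
ft_force: [-0.5, -0.7, -2.1]
opening: 0.0159
```

```bash
python3 - <<'E'
from h import *
s=read_state(); print(s['t'],s['tcp_pos'],s['opening'], np.abs(s['qvel']).max(),s['ft_force'],s['ft_torque'],tray(s))
d=grab('wrist','w16'); d=grab('side','s16')
E
```

```text
12.9833 [ 0.45979789 -0.08586765  0.16705119] 0.015905477995787766 0.4614990276979434 [-0.54034634 -0.73401477 -2.14395263] [-0.18556937  0.06961732  0.01228618] lip x 291.4 tcp y 53.1 z 167.1 mm heading 95.77
```

View pics/w16.png

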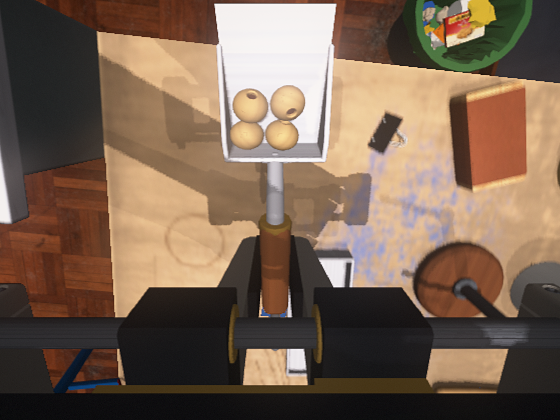

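View pics/s16.png

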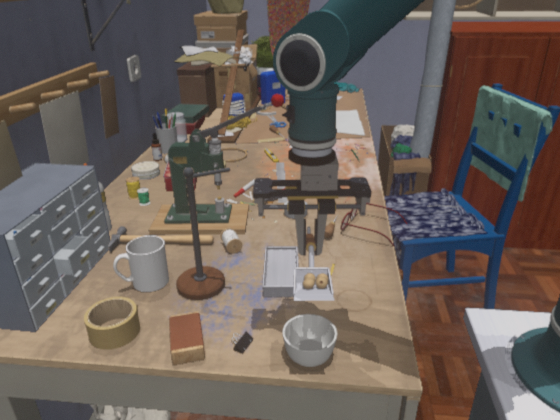

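>>> drive_tool(
  motion=[
    {"dx": 0, "dy": 0, "dz": 0, "roll": 0, "gripper": 0.0},
    {"dx": 0, "dy": 0, "dz": 0, "roll": 0, "gripper": 0.0},
  ],
  newtons=6,
)

```text
t: 13.25
tcp_pos: [0.4613, -0.0889, 0.1671]
orientation: [0.0, 0.672, 0.741, 0.0]
ft_force: [0.3, 0.2, -2.3]
opening: 0.0158
```

```bash
cat > look.py <<'E'
from h import *
import sys
tag=sys.argv[1]
s=read_state(); d=grab('wrist',tag)
print(s['t'],s['tcp_pos'].round(4),s['opening'],np.abs(s['qvel']).max(),s['ft_force'].round(2),s['ft_torque'].round(3))
# pan floor plane: points in tool frame, near centre
C=(cloud(d)-s['tcp_pos'])@Rt(s)
m=(np.abs(C[...,1])<.02)&(C[...,0]>.02)&(C[...,0]<.17)&(C[...,2]>-.06)&(C[...,2]<.15); 
p=C[m]
# fit line in x-z excluding outliers via ransac
rng=np.random.default_rng(0);best=0
P=p[:,[0,2]]
for _ in range(300):
    a,b=P[rng.integers(len(P),size=2)]
    v=b-a; L=np.linalg.norm(v)
    if L<.025: continue
    v/=L; r=np.abs((P-a)@np.array([-v[1],v[0]])); n=(r<.0015).sum()
    if n>best: best=n;bv=v;ba=a
if bv[0]<0: bv=-bv
q=P[np.abs((P-ba)@np.array([-bv[1],bv[0]]))<.0015]
print('pitch down deg',np.degrees(np.arctan2(bv[1],bv[0])).round(1),'n',best,len(P),'x',q[:,0].min().round(3),q[:,0].max().round(3),'far pt z',q[q[:,0].argmax()].round(3))
E
python3 look.py w17
```

```text
13.25 [ 0.4613 -0.0889  0.1671] 0.01580091089989103 0.013245707135220629 [ 0.29  0.21 -2.25] [-0.04   0.043  0.061]
pitch down deg 27.7 n 2183 6011 x 0.021 0.134 far pt z [0.134 0.119]
```

View pics/w17.png

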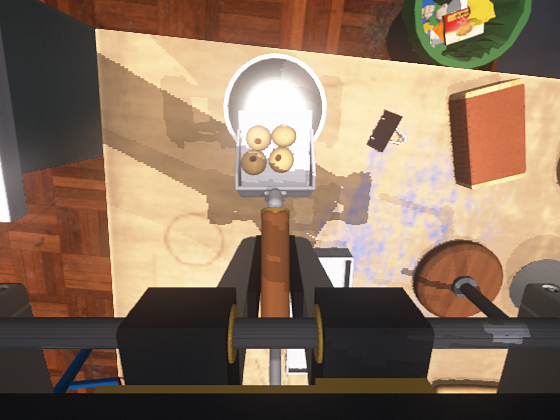

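>>> drive_tool(
  motion=[
    {"dx": 0.008, "dy": 0, "dz": 0, "roll": 0, "gripper": 0.0},
    {"dx": 0.012, "dy": 0, "dz": 0, "roll": 0, "gripper": 0.0},
  ],
  newtons=40,
)

```text
t: 13.47
tcp_pos: [0.46, -0.0766, 0.1668]
orientation: [0.0, 0.672, 0.74, 0.0]
ft_force: [0.6, 0.1, -2.1]
opening: 0.0158
```

```bash
python3 look.py w18; python3 -c "
from h import *
grab('side','s18'); crop('s18',230,150,400,380,2.6,'c20')"
```

```text
13.4667 [ 0.46   -0.0766  0.1668] 0.015815111605972234 0.11527920916613708 [ 0.6   0.08 -2.14] [-0.058  0.037  0.003]
pitch down deg 46.2 n 1715 3762 x 0.02 0.083 far pt z [0.083 0.15 ]
```

View pics/w18.png

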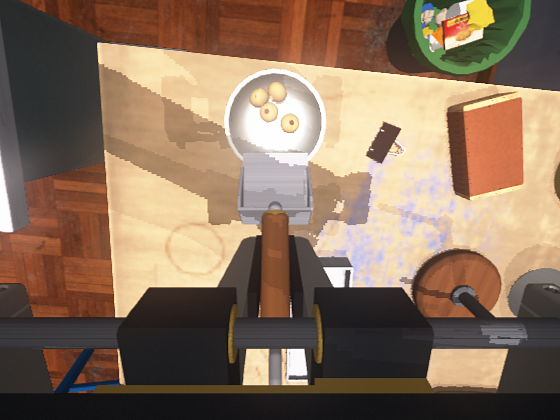

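View pics/c20.png

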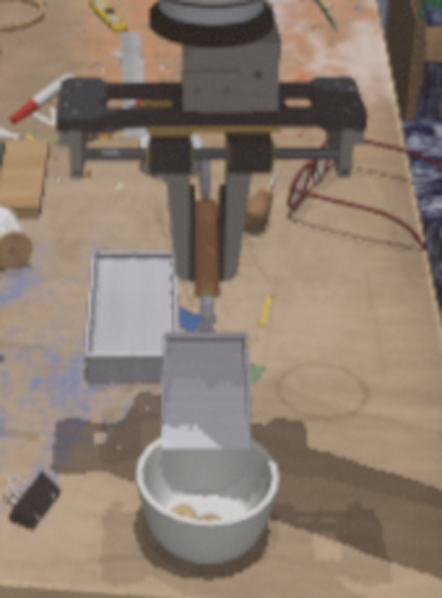

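>>> drive_tool(
  motion=[
    {"dx": 0, "dy": 0, "dz": -0.02, "roll": 0, "gripper": 0.0},
    {"dx": 0, "dy": 0, "dz": -0.045, "roll": 0, "gripper": 0.0},
    {"dx": 0, "dy": 0, "dz": -0.06, "roll": 0, "gripper": 0.0},
    {"dx": 0, "dy": 0, "dz": -0.06, "roll": 0, "gripper": 0.0},
    {"dx": 0, "dy": 0, "dz": -0.06, "roll": 0, "gripper": 0.0},
  ],
  newtons=50,
)

```text
t: 13.98
tcp_pos: [0.4598, -0.0759, 0.2266]
orientation: [0.0, 0.671, 0.741, 0.001]
ft_force: [-0.5, 0.7, -1.3]
opening: 0.0159
```

```bash
python3 look.py w19; python3 -c "
from h import *
grab('side','s19'); crop('s19',250,100,400,370,2.2,'c21')
crop('w19',200,40,360,400,2,'c22')"
```

```text
13.9833 [ 0.4598 -0.0759  0.2266] 0.0159149811993224 0.028202810207932933 [-0.52  0.74 -1.34] [-0.105  0.084 -0.039]
pitch down deg 45.9 n 1587 2076 x 0.02 0.048 far pt z [0.048 0.115]
```

View pics/c22.png

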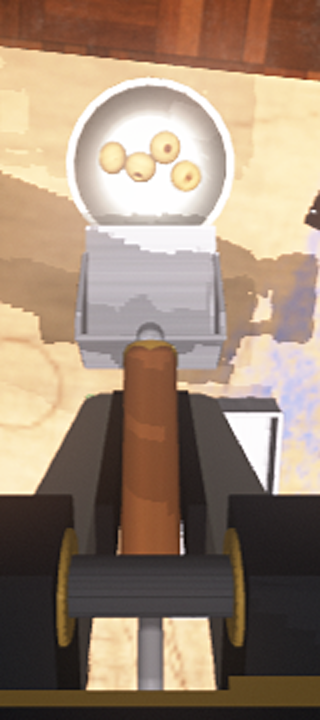

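View pics/c21.png

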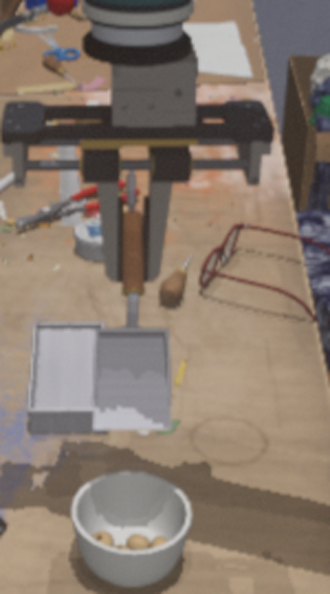

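```bash
python3 - <<'E'
from h import *
d=load('top0'); C=cloud(d)
m=np.zeros((420,560),bool); m[110:175,235:285]=1
m&=(C[...,2]>.245)&(C[...,2]<.3)
v,u=np.nonzero(m); p=C[m]
for a in sorted(zip(v,u,*p.T.round(4)))[::1][:80]: print(*a)
E
```

```text
121 254 0.7029 -0.1738 0.2659
121 255 0.7015 -0.1762 0.2703
121 256 0.7013 -0.1784 0.2709
121 257 0.7012 -0.1805 0.2714
121 258 0.7027 -0.1824 0.2667
121 259 0.7022 -0.1846 0.2684
122 253 0.7001 -0.1718 0.2679
122 254 0.6984 -0.1743 0.2731
122 255 0.6986 -0.1764 0.2728
122 256 0.6987 -0.1785 0.2723
122 257 0.6996 -0.1804 0.2696
122 258 0.6976 -0.1829 0.2759
122 259 0.6991 -0.1848 0.2711
122 260 0.7005 -0.1867 0.2667
123 253 0.6963 -0.1722 0.273
123 254 0.6972 -0.1741 0.27
123 255 0.6971 -0.1763 0.2704
123 256 0.6964 -0.1785 0.2727
123 257 0.6959 -0.1808 0.2743
123 258 0.6961 -0.1829 0.2739
123 259 0.6973 -0.1847 0.2698
123 260 0.6966 -0.187 0.2723
124 252 0.696 -0.1697 0.2669
124 253 0.6951 -0.172 0.2698
124 254 0.6952 -0.1741 0.2695
124 255 0.6944 -0.1764 0.2722
124 256 0.6949 -0.1784 0.2706
124 257 0.6942 -0.1807 0.2729
124 258 0.6936 -0.1829 0.2748
124 259 0.695 -0.1848 0.2702
124 260 0.6956 -0.1868 0.2685
124 261 0.6959 -0.1889 0.2675
125 252 0.6932 -0.1698 0.2687
125 253 0.6919 -0.1723 0.2731
125 254 0.6927 -0.1742 0.2706
125 255 0.6924 -0.1764 0.2714
125 256 0.6915 -0.1787 0.27
[... 570 characters left out ...]
 0.6873 -0.1809 0.2739
127 258 0.6885 -0.1828 0.27
127 259 0.688 -0.185 0.2718
127 260 0.6888 -0.187 0.2691
128 253 0.6885 -0.1716 0.2624
128 254 0.6861 -0.1743 0.2705
128 255 0.6864 -0.1764 0.2698
128 256 0.6869 -0.1784 0.2681
128 257 0.6867 -0.1806 0.2686
128 258 0.6869 -0.1827 0.2682
128 259 0.6879 -0.1846 0.2647
128 260 0.6887 -0.1866 0.2623
129 255 0.6852 -0.1762 0.2664
129 256 0.6846 -0.1785 0.2683
129 257 0.6859 -0.1803 0.2642
129 258 0.6866 -0.1823 0.2616
129 259 0.6901 -0.1838 0.25
130 255 0.684 -0.176 0.263
130 256 0.6845 -0.178 0.2612
130 257 0.6839 -0.1803 0.2632
130 258 0.6876 -0.1817 0.2506
131 254 0.6824 -0.1738 0.2607
131 255 0.6816 -0.1761 0.2636
131 256 0.6824 -0.1781 0.261
```

```bash
python3 - <<'E'
from h import *
e=load('side0'); cv2.imwrite('pics/c23.png',cv2.resize(e['img'][155:205,175:240],None,fx=12,fy=12,interpolation=cv2.INTER_CUBIC))
d=load('top0'); cv2.imwrite('pics/c24.png',cv2.resize(d['img'][115:170,240:275],None,fx=10,fy=10,interpolation=cv2.INTER_CUBIC))
# side-camera: predicted pixel of candidates
for n,X in dict(tip=[.6144,-.1692,.276],ball=[.695,-.179,.264],foot=[.692,-.183,.02]).items(): print(n,proj(e,X),proj(d,X))
E
```

```text
tip (np.float64(230.39300894687972), np.float64(170.49431103469874)) (np.float64(250.81467540766033), np.float64(160.58091112579905))
ball (np.float64(190.2113287664466), np.float64(173.02940911693378)) (np.float64(256.4460324363501), np.float64(124.86558956599433))
foot (np.float64(203.62553639135717), np.float64(277.3450167632792)) (np.float64(263.20477244234223), np.float64(152.87830693954467))
```

View pics/c23.png

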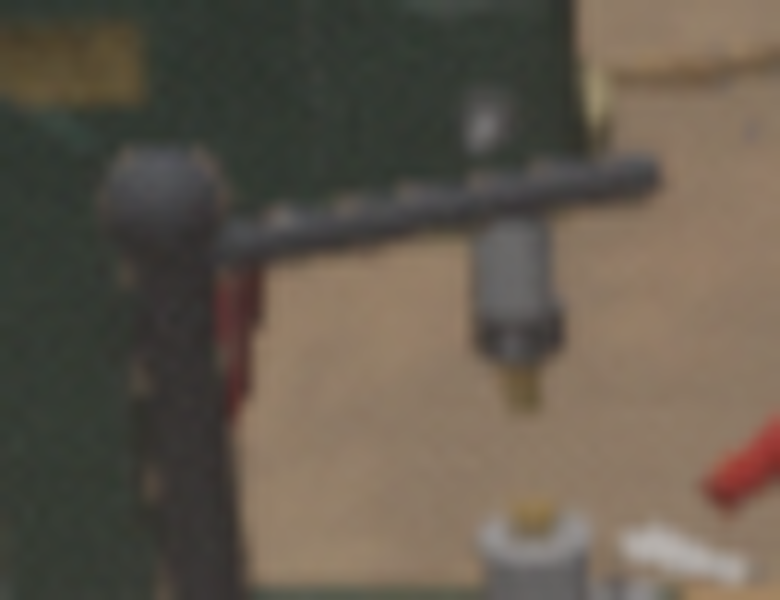

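View pics/c24.png

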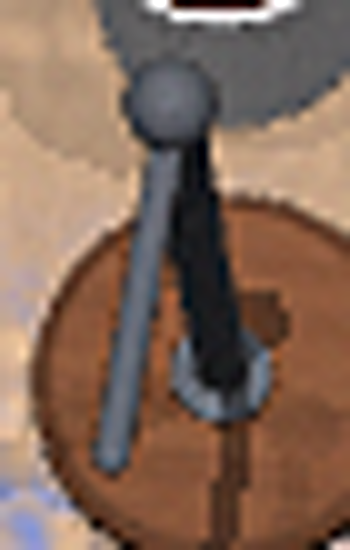

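>>> drive_tool(
  motion=[
    {"dx": -0.01, "dy": 0.02, "dz": 0, "roll": 3, "gripper": 0.0},
    {"dx": -0.025, "dy": 0.045, "dz": 0, "roll": 7, "gripper": 0.0},
    {"dx": -0.042, "dy": 0.075, "dz": 0, "roll": 11, "gripper": 0.0},
    {"dx": -0.057, "dy": 0.103, "dz": -0.001, "roll": 13.1, "gripper": 0.0},
    {"dx": -0.066, "dy": 0.118, "dz": -0.0015, "roll": 13.1, "gripper": 0.0},
    {"dx": -0.067, "dy": 0.1225, "dz": -0.0015, "roll": 13.1, "gripper": 0.0},
    {"dx": -0.067, "dy": 0.1225, "dz": -0.0015, "roll": 13.1, "gripper": 0.0},
    {"dx": -0.067, "dy": 0.1225, "dz": -0.0015, "roll": 13.1, "gripper": 0.0},
  ],
  newtons=50,
)

```text
t: 14.75
tcp_pos: [0.5868, -0.1306, 0.2266]
orientation: [-0.001, 0.752, 0.66, -0.001]
ft_force: [-0.6, -0.1, -1.5]
opening: 0.0154
```

```bash
python3 look.py w20; python3 - <<'E'
from h import *
s=read_state(); M=Rt(s); print(M.round(3))
e=grab('side','s20'); ring=s['tcp_pos']+M@[-.0347,0,-.047]; print('ring',ring.round(4),proj(e,ring),'tip px',proj(e,[.614,-.169,.276]))
cv2.imwrite('pics/c25.png',cv2.resize(e['img'][120:220,160:310],None,fx=5,fy=5,interpolation=cv2.INTER_CUBIC))
E
```

```text
14.75 [ 0.5868 -0.1306  0.2266] 0.015382176614709066 0.028387338480955003 [-0.57 -0.08 -1.54] [-0.082  0.098  0.03 ]
pitch down deg 46.2 n 1607 2082 x 0.02 0.048 far pt z [0.048 0.116]
[[ 0.13   0.992 -0.002]
 [ 0.992 -0.13   0.001]
 [ 0.001 -0.002 -1.   ]]
ring [ 0.5823 -0.1648  0.2741] (np.float64(247.09104312526955), np.float64(172.9342214707424)) tip px (np.float64(230.58276285330376), np.float64(170.54246687244736))
```

View pics/c25.png

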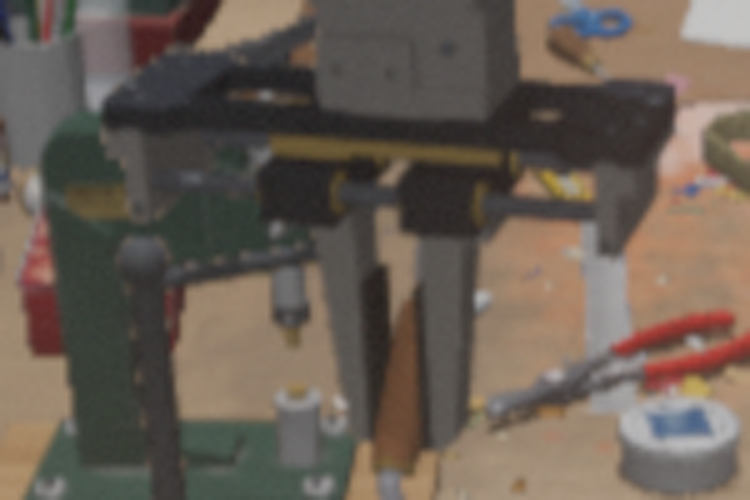

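View pics/w20.png

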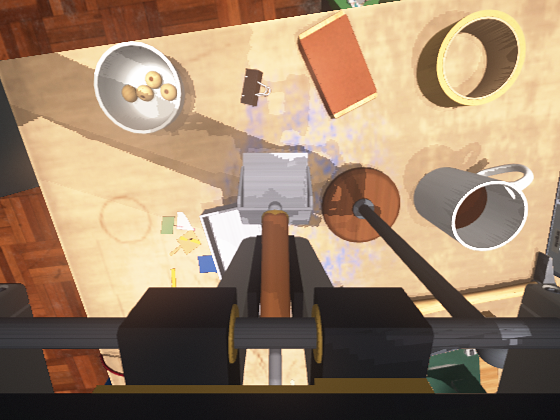

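```bash
python3 - <<'E'
from h import *
d=load('w20'); s=d['state']; M=Rt(s)
for n,u,v in [('rod',275,335),('blockface',180,292),('block',180,340),('rodright',450,335),('brk',10,300),('brkR',545,300),('ball',495,352),('ring',275,370),('ring2',275,380),('postmid',430,275),('finger',230,275),('fing2',325,275),('yellow',200,388)]:
    p=px(d,u,v); print(n,'tool',(M.T@(p-s['tcp_pos'])).round(3),'world',p.round(3))
E
```

```text
rod tool [ 0.025  0.001 -0.098] world [ 0.591 -0.106  0.325]
blockface tool [ 0.031 -0.027 -0.087] world [ 0.564 -0.097  0.314]
block tool [ 0.028 -0.022 -0.104] world [ 0.569 -0.1    0.33 ]
rodright tool [ 0.024  0.047 -0.097] world [ 0.637 -0.113  0.324]
brk tool [ 0.028 -0.078 -0.087] world [ 0.513 -0.093  0.314]
brkR tool [ 0.029  0.079 -0.088] world [ 0.669 -0.112  0.314]
ball tool [-0.03   0.108 -0.045] world [ 0.69  -0.174  0.272]
ring tool [-0.027  0.001 -0.058] world [ 0.584 -0.158  0.285]
ring2 tool [-0.03   0.001 -0.061] world [ 0.584 -0.161  0.287]
postmid tool [-0.027  0.11   0.023] world [ 0.693 -0.171  0.204]
finger tool [ 0.011 -0.02  -0.043] world [ 0.568 -0.117  0.269]
fing2 tool [ 0.01   0.024 -0.041] world [ 0.612 -0.124  0.268]
yellow tool [ 0.017 -0.018 -0.107] world [ 0.572 -0.112  0.333]
```

>>> drive_tool(
  motion=[
    {"dx": 0, "dy": 0.006, "dz": 0, "roll": 0, "gripper": 0.0},
    {"dx": 0, "dy": 0.014, "dz": 0, "roll": 0, "gripper": 0.0},
    {"dx": 0, "dy": 0.022, "dz": 0, "roll": 0, "gripper": 0.0},
    {"dx": 0, "dy": 0.03, "dz": 0, "roll": 0, "gripper": 0.0},
    {"dx": 0, "dy": 0.037, "dz": 0, "roll": 0, "gripper": 0.0},
    {"dx": 0, "dy": 0.043, "dz": 0.002, "roll": 0, "gripper": 0.0},
    {"dx": 0, "dy": 0.047, "dz": 0.003, "roll": 0, "gripper": 0.0},
    {"dx": 0, "dy": 0.047, "dz": 0.003, "roll": 0, "gripper": 0.0},
  ],
)

```text
t: 15.52
tcp_pos: [0.6354, -0.137, 0.2244]
orientation: [-0.0, 0.751, 0.66, -0.0]
ft_force: [-0.4, 0.5, -1.2]
opening: 0.0157
```

```bash
python3 look.py w21; python3 - <<'E'
from h import *
s=read_state(); M=Rt(s)
e=grab('side','s21'); ring=s['tcp_pos']+M@[-.0347,0,-.047]; print('ring',ring.round(4))
cv2.imwrite('pics/c26.png',cv2.resize(e['img'][120:220,150:300],None,fx=5,fy=5,interpolation=cv2.INTER_CUBIC))
w=load('w21'); cv2.imwrite('pics/c27.png',cv2.resize(w['img'][330:395,180:470],None,fx=2.7,fy=2.7,interpolation=cv2.INTER_CUBIC))
E
```

```text
15.5167 [ 0.6354 -0.137   0.2244] 0.015706885353734636 0.022410994555957506 [-0.36  0.49 -1.24] [-0.108  0.066 -0.021]
pitch down deg 46.9 n 1610 2086 x 0.02 0.048 far pt z [0.048 0.115]
ring [ 0.6304 -0.1715  0.2716]
```

View pics/c26.png

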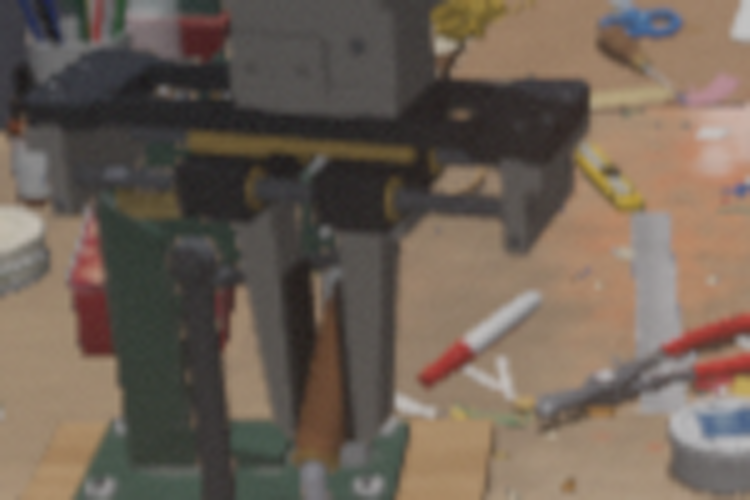

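View pics/c27.png

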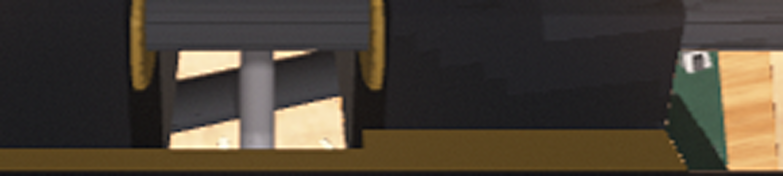

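```bash
python3 - <<'E'
from h import *
d=load('w21'); s=d['state']; M=Rt(s)
for n,u,v in [('pegL',250,370),('pegL',255,369),('pegR',288,364),('pegR',300,362),('ring',275,352),('ring',275,362),('ring',275,370),('ring',275,380)]:
    p=px(d,u,v); print(n,'tool',(M.T@(p-s['tcp_pos'])).round(4),'world',p.round(4))
E
```

```text
pegL tool [-0.0322 -0.011  -0.0535] world [ 0.6204 -0.1675  0.278 ]
pegL tool [-0.0308 -0.0086 -0.0544] world [ 0.6229 -0.1664  0.2788]
pegR tool [-0.0319  0.0067 -0.0503] world [ 0.638  -0.1696  0.2748]
pegR tool [-0.0328  0.0126 -0.0483] world [ 0.6437 -0.1711  0.2728]
ring tool [-0.0225  0.0006 -0.053 ] world [ 0.6331 -0.1594  0.2775]
ring tool [-0.0236  0.0006 -0.0576] world [ 0.6329 -0.1605  0.282 ]
ring tool [-0.0272  0.0006 -0.0584] world [ 0.6325 -0.1641  0.2829]
ring tool [-0.03    0.0006 -0.0609] world [ 0.6321 -0.1669  0.2854]
```

>>> drive_tool(
  motion=[
    {"dx": 0, "dy": 0.006, "dz": 0.002, "roll": 0, "gripper": 0.0},
    {"dx": 0, "dy": 0.013, "dz": 0.004, "roll": 0, "gripper": 0.0},
    {"dx": 0, "dy": 0.018, "dz": 0.005, "roll": 0, "gripper": 0.0},
    {"dx": 0, "dy": 0.018, "dz": 0.008, "roll": 0, "gripper": 0.0},
    {"dx": 0, "dy": 0.018, "dz": 0.01, "roll": 0, "gripper": 0.0},
    {"dx": 0, "dy": 0.018, "dz": 0.01, "roll": 0, "gripper": 0.0},
  ],
)

```text
t: 16.12
tcp_pos: [0.654, -0.1387, 0.2159]
orientation: [0.001, 0.751, 0.66, 0.001]
ft_force: [2.3, 1.6, 2.5]
opening: 0.0154
```

```bash
python3 look.py w22; python3 - <<'E'
from h import *
s=read_state(); M=Rt(s); print('ring',(s['tcp_pos']+M@[-.0347,0,-.047]).round(4))
w=load('w22'); cv2.imwrite('pics/c28.png',cv2.resize(w['img'][330:395,180:470],None,fx=2.7,fy=2.7,interpolation=cv2.INTER_CUBIC))
E
```

```text
16.1167 [ 0.654  -0.1387  0.2159] 0.015443956241476436 0.006501044615363248 [2.26 1.61 2.52] [ 0.089 -0.349  0.079]
pitch down deg 46.8 n 1609 2081 x 0.02 0.048 far pt z [0.048 0.116]
ring [ 0.6493 -0.1731  0.2628]
```

View pics/c28.png

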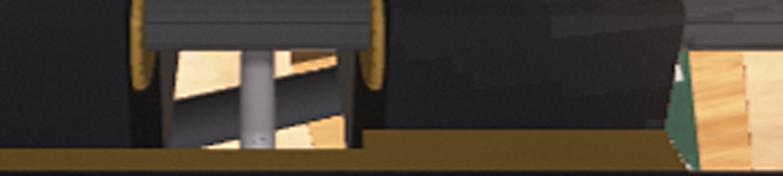

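>>> drive_tool(
  motion=[
    {"dx": 0, "dy": 0, "dz": 0, "roll": 0, "gripper": 0.0},
    {"dx": 0, "dy": 0, "dz": 0, "roll": 0, "gripper": 0.0},
    {"dx": 0, "dy": 0, "dz": 0, "roll": 0, "gripper": 0.05},
    {"dx": 0, "dy": 0, "dz": 0, "roll": 0, "gripper": 0.05},
    {"dx": 0, "dy": 0, "dz": 0, "roll": 0, "gripper": 0.05},
    {"dx": 0, "dy": 0, "dz": 0, "roll": 0, "gripper": 0.05},
    {"dx": 0, "dy": 0, "dz": 0, "roll": 0, "gripper": 0.05},
    {"dx": 0, "dy": 0, "dz": 0, "roll": 0, "gripper": 0.05},
    {"dx": 0, "dy": 0, "dz": 0, "roll": 0, "gripper": 0.05},
    {"dx": 0, "dy": 0, "dz": 0, "roll": 0, "gripper": 0.05},
  ],
  newtons=4,
)

```text
t: 17.0
tcp_pos: [0.6526, -0.1393, 0.2151]
orientation: [-0.0, 0.752, 0.66, 0.0]
ft_force: [0.4, -0.4, 0.1]
opening: 0.0501
```

```bash
python3 look.py w23; python3 - <<'E'
from h import *
e=grab('side','s23'); cv2.imwrite('pics/c29.png',cv2.resize(e['img'][110:310,130:320],None,fx=3,fy=3,interpolation=cv2.INTER_CUBIC))
E
```

```text
17.0 [ 0.6526 -0.1393  0.2151] 0.050145106430177895 0.002364457375508538 [ 0.42 -0.41  0.07] [-0.09   0.041  0.001]
pitch down deg 89.7 n 167 167 x 0.02 0.023 far pt z [0.023 0.129]
```

View pics/c29.png

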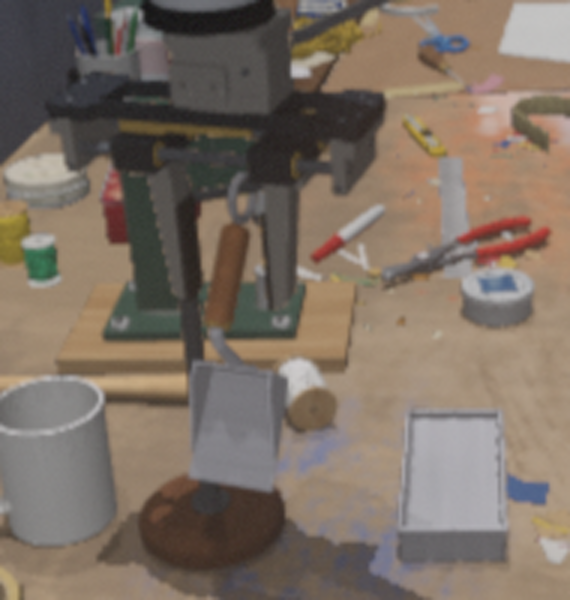

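View pics/w23.png

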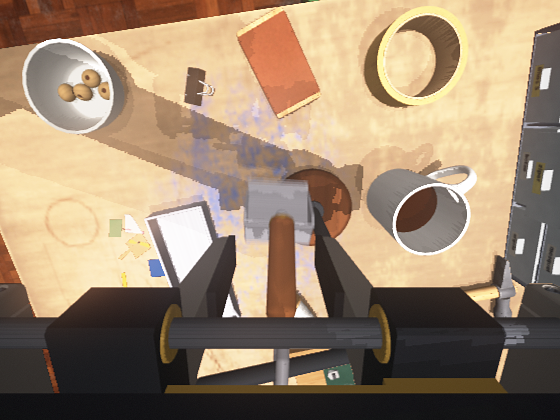

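>>> drive_tool(
  motion=[
    {"dx": 0.0, "dy": 0.0, "dz": -0.01, "roll": 0, "gripper": 0.06},
    {"dx": 0.0, "dy": 0.0, "dz": -0.03, "roll": 0, "gripper": 0.06},
    {"dx": 0.0, "dy": 0.0, "dz": -0.06, "roll": 0, "gripper": 0.06},
    {"dx": 0.0, "dy": 0.0, "dz": -0.09, "roll": 0, "gripper": 0.06},
    {"dx": 0.0, "dy": 0.0, "dz": -0.12, "roll": 0, "gripper": 0.06},
    {"dx": 0.02, "dy": -0.02, "dz": -0.14, "roll": 0, "gripper": 0.06},
    {"dx": 0.04, "dy": -0.05, "dz": -0.14, "roll": 0, "gripper": 0.06},
    {"dx": 0.07, "dy": -0.09, "dz": -0.14, "roll": 0, "gripper": 0.06},
    {"dx": 0.1, "dy": -0.12, "dz": -0.14, "roll": 0, "gripper": 0.06},
    {"dx": 0.12, "dy": -0.15, "dz": -0.14, "roll": 0, "gripper": 0.06},
    {"dx": 0.12, "dy": -0.15, "dz": -0.14, "roll": 0, "gripper": 0.06},
    {"dx": 0.12, "dy": -0.15, "dz": -0.14, "roll": 0, "gripper": 0.06},
  ],
)

```text
t: 18.1
tcp_pos: [0.5186, 0.0017, 0.3561]
orientation: [-0.001, 0.75, 0.662, 0.002]
ft_force: [-0.5, -0.3, 0.2]
opening: 0.0598
```

```bash
python3 - <<'E'
from h import *
s=read_state(); print(s['t'],s['tcp_pos'],s['ft_force'])
grab('side','s24');grab('wrist','w24');d=grab('top','t24')
e=load('s24'); cv2.imwrite('pics/c30.png',cv2.resize(e['img'][130:380,100:360],None,fx=2.3,fy=2.3,interpolation=cv2.INTER_CUBIC))
E
```

```text
18.1 [0.51858199 0.00165105 0.35609432] [-0.48850247 -0.26976809  0.18170146]
```

View pics/c30.png

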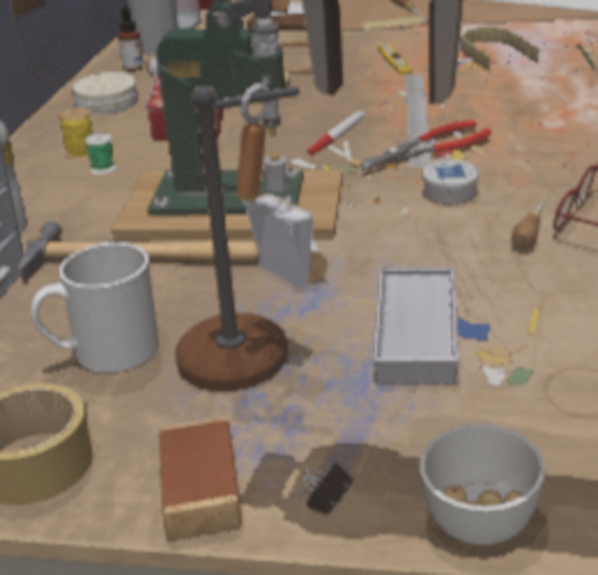

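View pics/t24.png

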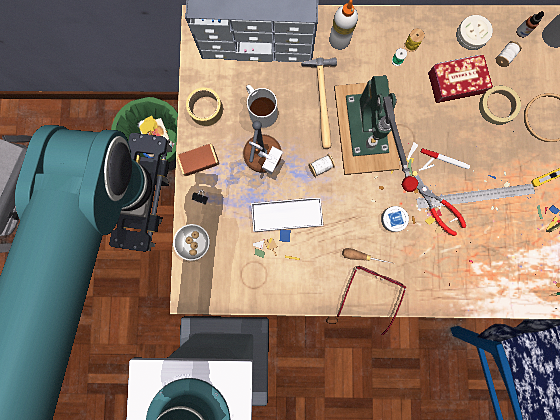

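View pics/w24.png

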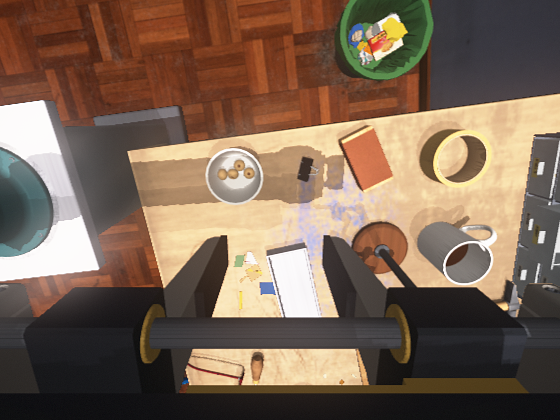

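>>> drive_tool(
  motion=[
    {"dx": 0, "dy": 0, "dz": 0, "roll": 0, "gripper": 0.06},
    {"dx": 0, "dy": 0, "dz": 0, "roll": 0, "gripper": 0.06},
    {"dx": 0, "dy": 0, "dz": 0, "roll": 0, "gripper": 0.06},
    {"dx": 0, "dy": 0, "dz": 0, "roll": 0, "gripper": 0.06},
    {"dx": 0, "dy": 0, "dz": 0, "roll": 0, "gripper": 0.06},
    {"dx": 0, "dy": 0, "dz": 0, "roll": 0, "gripper": 0.06},
    {"dx": 0, "dy": 0, "dz": 0, "roll": 0, "gripper": 0.06},
    {"dx": 0, "dy": 0, "dz": 0, "roll": 0, "gripper": 0.06},
    {"dx": 0, "dy": 0, "dz": 0, "roll": 0, "gripper": 0.06},
    {"dx": 0, "dy": 0, "dz": 0, "roll": 0, "gripper": 0.06},
    {"dx": 0, "dy": 0, "dz": 0, "roll": 0, "gripper": 0.06},
    {"dx": 0, "dy": 0, "dz": 0, "roll": 0, "gripper": 0.06},
  ],
)

```text
t: 19.25
tcp_pos: [0.5195, -0.0008, 0.3551]
orientation: [0.0, 0.751, 0.66, 0.0]
ft_force: [-0.1, 0.0, 0.2]
opening: 0.0601
```

>>> drive_tool(
  motion=[
    {"dx": 0, "dy": 0, "dz": 0, "roll": 0, "gripper": 0.06},
    {"dx": 0, "dy": 0, "dz": 0, "roll": 0, "gripper": 0.06},
    {"dx": 0, "dy": 0, "dz": 0, "roll": 0, "gripper": 0.06},
    {"dx": 0, "dy": 0, "dz": 0, "roll": 0, "gripper": 0.06},
    {"dx": 0, "dy": 0, "dz": 0, "roll": 0, "gripper": 0.06},
    {"dx": 0, "dy": 0, "dz": 0, "roll": 0, "gripper": 0.06},
    {"dx": 0, "dy": 0, "dz": 0, "roll": 0, "gripper": 0.06},
    {"dx": 0, "dy": 0, "dz": 0, "roll": 0, "gripper": 0.06},
    {"dx": 0, "dy": 0, "dz": 0, "roll": 0, "gripper": 0.06},
    {"dx": 0, "dy": 0, "dz": 0, "roll": 0, "gripper": 0.06},
    {"dx": 0, "dy": 0, "dz": 0, "roll": 0, "gripper": 0.06},
    {"dx": 0, "dy": 0, "dz": 0, "roll": 0, "gripper": 0.06},
  ],
)

```text
t: 20.25
tcp_pos: [0.5195, -0.0008, 0.3551]
orientation: [0.0, 0.752, 0.66, 0.0]
ft_force: [0.6, 0.8, 0.1]
opening: 0.0597
```

```bash
python3 - <<'E'
from h import *
e=grab('side','s25'); f=grab('side','s26'); d=grab('top','t25')
print(np.abs(e['img'].astype(int)-f['img']).max())
a=cv2.resize(e['img'][150:270,170:260],None,fx=5,fy=5,interpolation=cv2.INTER_CUBIC); b=cv2.resize(f['img'][150:270,170:260],None,fx=5,fy=5,interpolation=cv2.INTER_CUBIC)*0
c=cv2.resize(d['img'][110:260,170:300],None,fx=2.6,fy=4,interpolation=cv2.INTER_CUBIC)
cv2.imwrite('pics/c31.png',np.hstack([a,c]))
C=cloud(d); c=C[222:262,172:212].reshape(-1,3); c=c[np.abs(c[:,2]-.05)<.008]; print('dish',((c.min(0)+c.max(0))/2).round(4))
C=cloud(load('top0')); c=C[222:262,172:212].reshape(-1,3); c=c[np.abs(c[:,2]-.05)<.008]; print('dish0',((c.min(0)+c.max(0))/2).round(4))
E
```

```text
68
dish [ 0.4511 -0.0027  0.0487]
dish0 [ 0.451  -0.0026  0.049 ]
```

View pics/c31.png

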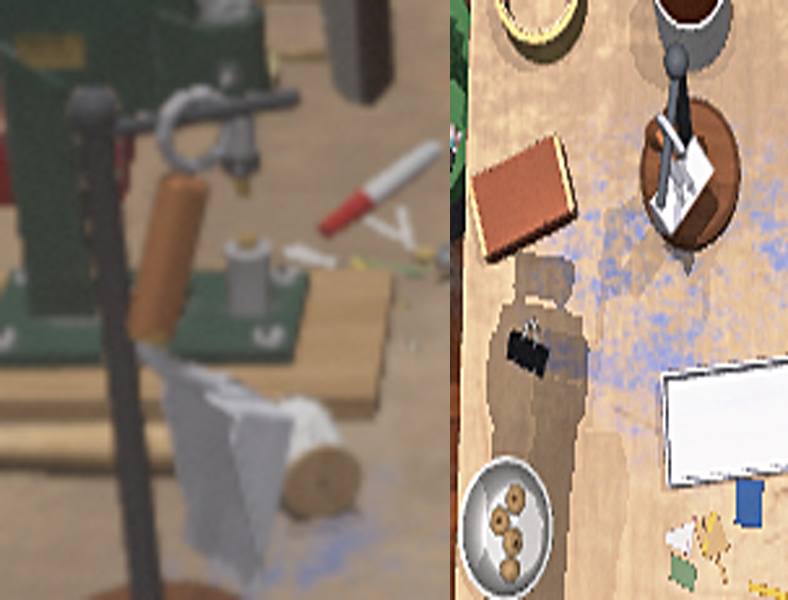

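>>> drive_tool(
  motion=[
    {"dx": 0, "dy": 0, "dz": 0, "roll": 0, "gripper": 0.06},
    {"dx": 0, "dy": 0, "dz": 0, "roll": 0, "gripper": 0.06},
    {"dx": 0, "dy": 0, "dz": 0, "roll": 0, "gripper": 0.06},
    {"dx": 0, "dy": 0, "dz": 0, "roll": 0, "gripper": 0.06},
    {"dx": 0, "dy": 0, "dz": 0, "roll": 0, "gripper": 0.06},
    {"dx": 0, "dy": 0, "dz": 0, "roll": 0, "gripper": 0.06},
    {"dx": 0, "dy": 0, "dz": 0, "roll": 0, "gripper": 0.06},
    {"dx": 0, "dy": 0, "dz": 0, "roll": 0, "gripper": 0.06},
    {"dx": 0, "dy": 0, "dz": 0, "roll": 0, "gripper": 0.06},
    {"dx": 0, "dy": 0, "dz": 0, "roll": 0, "gripper": 0.06},
    {"dx": 0, "dy": 0, "dz": 0, "roll": 0, "gripper": 0.06},
    {"dx": 0, "dy": 0, "dz": 0, "roll": 0, "gripper": 0.06},
  ],
)

```text
t: 21.4
tcp_pos: [0.5194, -0.0008, 0.3551]
orientation: [-0.0, 0.752, 0.66, -0.0]
ft_force: [0.1, -0.4, -1.3]
opening: 0.0602
```

>>> drive_tool(
  motion=[
    {"dx": 0, "dy": 0, "dz": 0, "roll": 0, "gripper": 0.06},
    {"dx": 0, "dy": 0, "dz": 0, "roll": 0, "gripper": 0.06},
    {"dx": 0, "dy": 0, "dz": 0, "roll": 0, "gripper": 0.06},
    {"dx": 0, "dy": 0, "dz": 0, "roll": 0, "gripper": 0.06},
    {"dx": 0, "dy": 0, "dz": 0, "roll": 0, "gripper": 0.06},
    {"dx": 0, "dy": 0, "dz": 0, "roll": 0, "gripper": 0.06},
    {"dx": 0, "dy": 0, "dz": 0, "roll": 0, "gripper": 0.06},
    {"dx": 0, "dy": 0, "dz": 0, "roll": 0, "gripper": 0.06},
    {"dx": 0, "dy": 0, "dz": 0, "roll": 0, "gripper": 0.06},
    {"dx": 0, "dy": 0, "dz": 0, "roll": 0, "gripper": 0.06},
    {"dx": 0, "dy": 0, "dz": 0, "roll": 0, "gripper": 0.06},
    {"dx": 0, "dy": 0, "dz": 0, "roll": 0, "gripper": 0.06},
  ],
)

```text
t: 22.4
tcp_pos: [0.5195, -0.0008, 0.3551]
orientation: [-0.0, 0.752, 0.66, 0.0]
ft_force: [-0.1, -0.5, -0.4]
opening: 0.0597
```

>>> drive_tool(
  motion=[
    {"dx": 0, "dy": 0, "dz": 0, "roll": 0, "gripper": 0.06},
    {"dx": 0, "dy": 0, "dz": 0, "roll": 0, "gripper": 0.06},
    {"dx": 0, "dy": 0, "dz": 0, "roll": 0, "gripper": 0.06},
    {"dx": 0, "dy": 0, "dz": 0, "roll": 0, "gripper": 0.06},
    {"dx": 0, "dy": 0, "dz": 0, "roll": 0, "gripper": 0.06},
    {"dx": 0, "dy": 0, "dz": 0, "roll": 0, "gripper": 0.06},
    {"dx": 0, "dy": 0, "dz": 0, "roll": 0, "gripper": 0.06},
    {"dx": 0, "dy": 0, "dz": 0, "roll": 0, "gripper": 0.06},
    {"dx": 0, "dy": 0, "dz": 0, "roll": 0, "gripper": 0.06},
    {"dx": 0, "dy": 0, "dz": 0, "roll": 0, "gripper": 0.06},
    {"dx": 0, "dy": 0, "dz": 0, "roll": 0, "gripper": 0.06},
    {"dx": 0, "dy": 0, "dz": 0, "roll": 0, "gripper": 0.06},
  ],
)

```text
t: 23.4
tcp_pos: [0.5195, -0.0009, 0.3551]
orientation: [0.0, 0.752, 0.66, 0.0]
ft_force: [-0.7, -0.1, 0.7]
opening: 0.06
```

```bash
python3 - <<'E'
from h import *
I=[]
for k in range(7):
    I.append(get_image('side')['img'])
    
g=[cv2.resize(i[150:270,170:260],None,fx=4,fy=4,interpolation=cv2.INTER_CUBIC) for i in (load('s25')['img'],I[0],)]
cv2.imwrite('pics/c32.png',np.hstack(g)); 
a=[i[150:270,170:245].astype(float) for i in I]; print([np.abs(x-a[0]).mean().round(2) for x in a], [np.abs(x-load('s25')['img'][150:270,170:245]).mean().round(2) for x in a[:1]])
print(read_state()['t'])
E
```

```text
[np.float64(0.0), np.float64(1.5), np.float64(1.87), np.float64(1.94), np.float64(1.85), np.float64(1.5), np.float64(1.27)] [np.float64(2.61)]
23.75
```

View pics/c32.png

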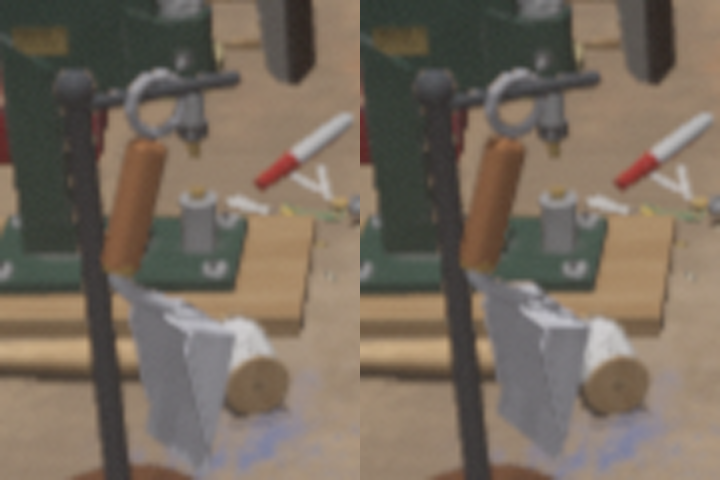

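>>> drive_tool(
  motion=[
    {"dx": 0, "dy": 0, "dz": 0, "roll": 0, "gripper": 0.06},
    {"dx": 0, "dy": 0, "dz": 0, "roll": 0, "gripper": 0.06},
    {"dx": 0, "dy": 0, "dz": 0, "roll": 0, "gripper": 0.06},
    {"dx": 0, "dy": 0, "dz": 0, "roll": 0, "gripper": 0.06},
    {"dx": 0, "dy": 0, "dz": 0, "roll": 0, "gripper": 0.06},
    {"dx": 0, "dy": 0, "dz": 0, "roll": 0, "gripper": 0.06},
    {"dx": 0, "dy": 0, "dz": 0, "roll": 0, "gripper": 0.06},
    {"dx": 0, "dy": 0, "dz": 0, "roll": 0, "gripper": 0.06},
    {"dx": 0, "dy": 0, "dz": 0, "roll": 0, "gripper": 0.06},
    {"dx": 0, "dy": 0, "dz": 0, "roll": 0, "gripper": 0.06},
    {"dx": 0, "dy": 0, "dz": 0, "roll": 0, "gripper": 0.06},
    {"dx": 0, "dy": 0, "dz": 0, "roll": 0, "gripper": 0.06},
  ],
)

```text
t: 24.75
tcp_pos: [0.5195, -0.0009, 0.3551]
orientation: [0.0, 0.752, 0.66, 0.0]
ft_force: [0.2, -0.3, -0.8]
opening: 0.0603
```

>>> drive_tool(
  motion=[
    {"dx": 0, "dy": 0, "dz": 0, "roll": 0, "gripper": 0.06},
    {"dx": 0, "dy": 0, "dz": 0, "roll": 0, "gripper": 0.06},
    {"dx": 0, "dy": 0, "dz": 0, "roll": 0, "gripper": 0.06},
    {"dx": 0, "dy": 0, "dz": 0, "roll": 0, "gripper": 0.06},
    {"dx": 0, "dy": 0, "dz": 0, "roll": 0, "gripper": 0.06},
    {"dx": 0, "dy": 0, "dz": 0, "roll": 0, "gripper": 0.06},
    {"dx": 0, "dy": 0, "dz": 0, "roll": 0, "gripper": 0.06},
    {"dx": 0, "dy": 0, "dz": 0, "roll": 0, "gripper": 0.06},
    {"dx": 0, "dy": 0, "dz": 0, "roll": 0, "gripper": 0.06},
    {"dx": 0, "dy": 0, "dz": 0, "roll": 0, "gripper": 0.06},
    {"dx": 0, "dy": 0, "dz": 0, "roll": 0, "gripper": 0.06},
    {"dx": 0, "dy": 0, "dz": 0, "roll": 0, "gripper": 0.06},
  ],
)

```text
t: 25.75
tcp_pos: [0.5195, -0.0009, 0.3551]
orientation: [0.0, 0.752, 0.66, 0.0]
ft_force: [-0.1, -0.2, -0.2]
opening: 0.0599
```

>>> drive_tool(
  motion=[
    {"dx": 0, "dy": 0, "dz": 0, "roll": 0, "gripper": 0.06},
    {"dx": 0, "dy": 0, "dz": 0, "roll": 0, "gripper": 0.06},
    {"dx": 0, "dy": 0, "dz": 0, "roll": 0, "gripper": 0.06},
    {"dx": 0, "dy": 0, "dz": 0, "roll": 0, "gripper": 0.06},
    {"dx": 0, "dy": 0, "dz": 0, "roll": 0, "gripper": 0.06},
    {"dx": 0, "dy": 0, "dz": 0, "roll": 0, "gripper": 0.06},
    {"dx": 0, "dy": 0, "dz": 0, "roll": 0, "gripper": 0.06},
    {"dx": 0, "dy": 0, "dz": 0, "roll": 0, "gripper": 0.06},
    {"dx": 0, "dy": 0, "dz": 0, "roll": 0, "gripper": 0.06},
    {"dx": 0, "dy": 0, "dz": 0, "roll": 0, "gripper": 0.06},
    {"dx": 0, "dy": 0, "dz": 0, "roll": 0, "gripper": 0.06},
    {"dx": 0, "dy": 0, "dz": 0, "roll": 0, "gripper": 0.06},
  ],
)

```text
t: 26.75
tcp_pos: [0.5195, -0.0008, 0.3551]
orientation: [0.0, 0.752, 0.66, 0.0]
ft_force: [-0.1, 1.0, 0.9]
opening: 0.0598
```

>>> drive_tool(
  motion=[
    {"dx": 0, "dy": 0, "dz": 0, "roll": 0, "gripper": 0.06},
    {"dx": 0, "dy": 0, "dz": 0, "roll": 0, "gripper": 0.06},
    {"dx": 0, "dy": 0, "dz": 0, "roll": 0, "gripper": 0.06},
    {"dx": 0, "dy": 0, "dz": 0, "roll": 0, "gripper": 0.06},
    {"dx": 0, "dy": 0, "dz": 0, "roll": 0, "gripper": 0.06},
    {"dx": 0, "dy": 0, "dz": 0, "roll": 0, "gripper": 0.06},
    {"dx": 0, "dy": 0, "dz": 0, "roll": 0, "gripper": 0.06},
    {"dx": 0, "dy": 0, "dz": 0, "roll": 0, "gripper": 0.06},
    {"dx": 0, "dy": 0, "dz": 0, "roll": 0, "gripper": 0.06},
    {"dx": 0, "dy": 0, "dz": 0, "roll": 0, "gripper": 0.06},
    {"dx": 0, "dy": 0, "dz": 0, "roll": 0, "gripper": 0.06},
    {"dx": 0, "dy": 0, "dz": 0, "roll": 0, "gripper": 0.06},
  ],
)

```text
t: 27.75
tcp_pos: [0.5195, -0.0008, 0.3551]
orientation: [0.0, 0.752, 0.66, 0.0]
ft_force: [-0.2, 0.1, -0.7]
opening: 0.0601
```

>>> drive_tool(
  motion=[
    {"dx": 0, "dy": 0, "dz": 0, "roll": 0, "gripper": 0.06},
    {"dx": 0, "dy": 0, "dz": 0, "roll": 0, "gripper": 0.06},
    {"dx": 0, "dy": 0, "dz": 0, "roll": 0, "gripper": 0.06},
    {"dx": 0, "dy": 0, "dz": 0, "roll": 0, "gripper": 0.06},
    {"dx": 0, "dy": 0, "dz": 0, "roll": 0, "gripper": 0.06},
    {"dx": 0, "dy": 0, "dz": 0, "roll": 0, "gripper": 0.06},
    {"dx": 0, "dy": 0, "dz": 0, "roll": 0, "gripper": 0.06},
    {"dx": 0, "dy": 0, "dz": 0, "roll": 0, "gripper": 0.06},
    {"dx": 0, "dy": 0, "dz": 0, "roll": 0, "gripper": 0.06},
    {"dx": 0, "dy": 0, "dz": 0, "roll": 0, "gripper": 0.06},
    {"dx": 0, "dy": 0, "dz": 0, "roll": 0, "gripper": 0.06},
    {"dx": 0, "dy": 0, "dz": 0, "roll": 0, "gripper": 0.06},
  ],
)

```text
t: 28.75
tcp_pos: [0.5195, -0.0009, 0.3551]
orientation: [0.0, 0.752, 0.66, 0.0]
ft_force: [-0.1, -1.1, 0.3]
opening: 0.0597
```

```bash
python3 - <<'E'
from h import *
I=[get_image('side')['img'] for k in range(7)]
b=load('s25')['img']
cv2.imwrite('pics/s27.png',I[-1]); cv2.imwrite('pics/c33.png',np.hstack([cv2.resize(i[150:270,170:260],None,fx=4,fy=4,interpolation=cv2.INTER_CUBIC) for i in (I[0],I[4])]))
a=[i[150:270,170:245].astype(float) for i in I]; print([np.abs(x-a[0]).mean().round(2) for x in a], np.abs(I[1][330:,:].astype(int)-I[0][330:,:]).mean())
d=grab('top','t28'); print(read_state()['t'])
x=np.abs(d['img'].astype(int)-load('top0')['img']).max(2); x[:, :170]=0
cv2.imwrite('pics/diff.png',np.clip(x*3,0,255).astype(np.uint8))
E
```

```text
[np.float64(0.0), np.float64(1.07), np.float64(1.06), np.float64(1.07), np.float64(1.07), np.float64(1.07), np.float64(1.07)] 1.041818783068783
29.15
```

View pics/c33.png

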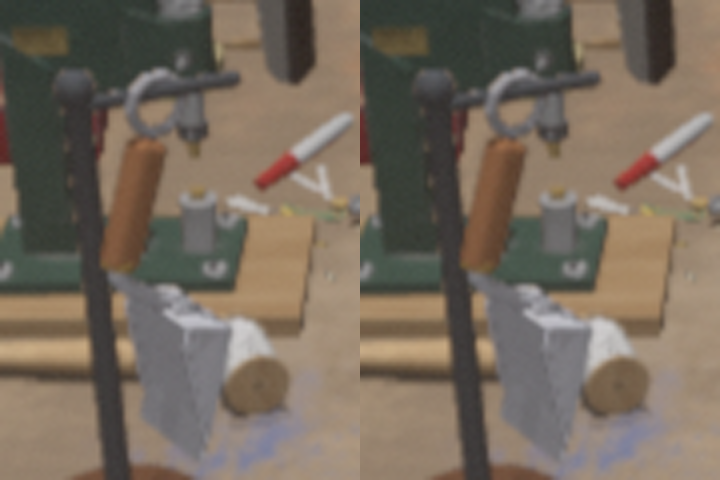

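View pics/diff.png

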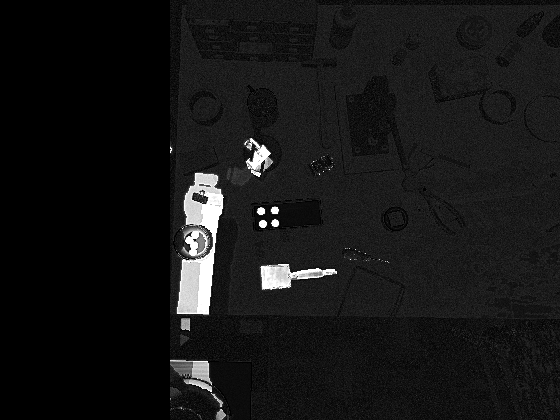

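```bash
python3 -c "
from h import *
print(ticket.sign_off())"
```

```text
the job is handed in; nothing more can be done
None
```

The job is done and was handed in at about 29 s: all four beads are in the white dish, and the scoop hangs by its ring on the stand's peg.

- **Scooping:** The first pass left one bead at the tray's end wall. On the second pass I pressed the scoop mouth-up against the tray floor. All four beads then rolled to the back of the pan.
- **Tipping:** Easing the grip over the dish let the scoop pivot mouth-down. It turned faster than I intended, but every bead landed in the dish.
- **Hanging:** I threaded the ring onto the peg about 45 mm out from the post, lowered it until the peg took the weight, opened the gripper and backed away.

**Last checks:**
- All four beads show in the dish in the top view.
- The dish centre is within 0.1 mm of where it started.
- The scoop had stopped swinging, with movement between images at noise level. It hangs twisted somewhat sideways on the peg, with its neck at or very near the post.
- Comparing the top view before and after, the only clear changes are the beads, the scoop and the arm's shadow. The spool and awl show faint edge differences that I took for image noise; the arm was never on them. The clip lay in the arm's shadow, so that comparison could not check it.

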